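# Reload the plate-drying bay

## Task

Reload the drying bay: lay the finished white-framed plate from the bay flat in the blue tray, and lay every black-framed plate face up on an aluminium block of its own in the bay, squarely, its edges flush with the block's all round. When all are in place and let go, push the bay's amber door shut until it clicks home on its catch, and only then press the green start button, never with the door open. Leave the bottles, brush and other things standing about undisturbed.

Things in the scene. Friction and masses are not known exactly. Their poses are not given: they have to be found in the camera images.
- bay: open-topped drying bay, fixed, 226 (x) x 320 (y) x 65 mm high: white 5 mm walls, dark 6 mm floor. Origin: centre of its underside. Door in its +y end (with a fixed strip of wall 38 mm wide at the -x corner); a black box 80 x 70 x 45 mm high with the start button against its -y end. Three blocks stand in a row along y inside
- block_a: aluminium block, fixed in the bay, 56 (x) x 70 (y) x 15 mm high, edges square, top flat; origin: centre of its underside (on the bay floor). The plates have the same outline. Each block may be turned a little
- block_b: as block_a; the finished plate lies on it at the start
- block_c: as block_a
- plate_a: framed glass plate, black frame with amber glass on top, loose, 56 (x) x 70 (y) x 14 mm thick, about 90 g, the glass inset 6 mm from each edge and raised 2 mm above the 12 mm thick frame. Origin: centre of its underside, z up through the glass. May be absent (None). To be laid with its long side along the block's long side, either way round
- plate_b: as plate_a
- plate_c: as plate_a
- finished: the finished plate: as plate_a but with a white frame and dark glass; at the start it lies on block_b
- tray: blue open tray, loose, about 250 g, 150 (x) x 120 (y) x 20 mm high, walls and floor 4 mm. Origin: centre of its underside
- door (a joint): the amber door's angle, rad: 0 shut and home on the catch, growing as it swings outward, away from the bay; most 1.3. It turns freely and stays where it is left. A spring ball catch stops it near 0.06 when pushed lightly; about 4 to 8 N at its free edge carry it past, and it snaps home and stays at 0
- door_hinge (a point): point on the door's upright hinge axis, at the bay's +x +y corner, at the door's mid height (36 mm over the table). At 0 the door runs from here along the bay's -x, 177 mm to its free edge; it opens by swinging the free edge to the bay's +y. The panel is 6 mm thick, from 8 to 64 mm over the table
- door_edge (a point): the middle of the door's free edge, 36 mm over the table
- start (a joint): the green push button's travel, m: 0 up, 0.006 fully down (5 N), springs back; it counts as pressed beyond 0.004
- start_top (a point): centre of the top face of the button (28 mm across), which is pressed straight down
- dropper_jar: small amber jar, 48 mm across, 65 mm high, a bystander; origin: centre of its underside
- canister: black film can, 32 mm across, 50 mm high, a bystander; origin: centre of its underside
- brush: brush lying flat, a bystander
- brown_bottle: brown bottle, 70 mm across, 190 mm high, a bystander; origin: centre of its underside
- white_bottle: white bottle, 44 mm across, 100 mm high, a bystander; origin: centre of its underside
- beaker: clear beaker, 70 mm across, 85 mm high, a bystander; origin: centre of its underside
- mug: white mug, 72 mm across, 80 mm high, a bystander; origin: centre of its underside
Not all that is in view belongs to the job. What is shaped like the plate_c but turquoise or yellow is not meant.

How it is judged:
By the outcome, as a careful person would: the job done as asked, in the order asked, and still so for the second after the job is handed in, with the robot touching nothing.
Of plate_a, plate_b, plate_c only 2 to 3 are there at a start; the rules pass over those that are not, and their reading is None.
At some moment in a run one of plate_a, plate_b, plate_c, tray may be knocked a few centimetres aside while the robot is not near it.
Once in a run the grip may slacken for a moment while it holds something.
It also fails if it takes over 210 s, if anything falls off the work surface, if the arm or the gripper's body presses on something with over 40 N, if the wrist force passes 120 N, or if a joint passes its speed limit or range.

## Robot

A 6-joint arm with a two-finger parallel gripper is mounted at the origin on the work surface. World frame = base frame: x ahead of the robot, y to its left, z up, the work surface at z = 0. Lengths are in m, angles in degrees, forces in N, time in s.
With the tool pointing down it reaches from about 0.375 to 0.9 m from the base axis. Payload 3.1 kg.
Tool frame: the origin (TCP) lies between the finger pads; the fingertips stand 11 mm ahead of it and the grasp point (between the pads) lies 8 mm behind it; z points along the fingers, y is the direction in which the jaws open and shut (so a half turn about z gives the same grasp; the last joint's range is limited). The gripper opens to 87 mm and grips with 3 to 60 N. Pads are 19 mm wide; open, the fingers measure 117 mm over their backs; the gripper's body (75 mm by 190 mm) begins 51 mm behind the grasp point.
Start: joints at [-80.243, 30.224, 82.088, -0, 67.689, -10.227], TCP at [0.214, -0.587, 0.209] pointing down, gripper open.
Joint ranges: [-176.69, 176.69], [-43.24, 126.21], [12.49, 139.97], [-82, 262], [0, 151.66], [-163.58, 163.58]. Speed limits (degrees/s): [159.86, 159.86, 180, 180, 180, 180].

## Interface

Orientations are given as a 3x3 rotation matrix whose columns are the frame's x, y, z axes.
In Python, from rig import bot, vision gives the robot as it stands. The module is installed in compiled form; this text tells all that it offers.
- The arm moves only by the tool jog_arm, never from a script. Its argument "rows" is a list of rows, each an object with "dp": the shift along the tool's x, y, z in mm, a list of three; "turn": the turn, a rotation vector about the tool's x, y, z in degrees, a list of three; "grip": the opening, from 0 (shut) to 1 (fully open). A call has 1 to 10 rows; each row is the pose to reach, as a shift and turn from the pose commanded when the call began, along the tool's axes at that moment; what a row does not reach only later rows make up. A row lasts 1/10 s, in which the tool goes at most 50 mm and 8.59 degrees, less where a joint would pass 70% of its speed; a pose out of reach is approached as far as the arm can. A call with a gripper value outside its range is refused whole. The fingers move at their own pace and stop on an object; the grip force is fixed at half the most. Time passes only in rows, so rows that repeat a pose let the fingers close. It gives the time, the measured TCP pose, the force and the opening at its end, in the units of the state.
- bot.read_state(): the state, without advancing time (a new reading comes with each control period).
- vision.capture(name): name is "scene" or "top" or "wrist"; returns (picture, depth): 384x512x3 uint8, red, green, blue; 384x512 float32, m along the optical axis (not along the pixel's ray), 0 where there is no reading.
- vision.camera_info(name): a dict with "vertical_fov" (degrees; the focal length in pixels is half the picture's height over the tangent of half this angle, whatever the lens; pixels are square), "cx", "cy" (the principal point, pixels), "position" and "rotation" of the camera in the world. Camera axes: x right, y down, z forward; pixel columns grow to the right and rows downward; lengths in m; the calibration is good to about 2 mm. A picture is of the moment at which its call begins: read the wrist's pose just before it. camera_info takes no time and is no camera call; for the wrist camera it gives the pose at the moment of the call.
- bot.hand_in(): hands the job in, once; it reports no verdict.
The state is a dict: "time_s": time; "joint_positions": joint angles; "qvel": joint speeds; "tau": joint torques, N m; "position": TCP position; "tcp_rot": TCP orientation; "force": force on the tool from outside, world axes, zero at the start; "moment": the same for the moment, N m; "opening": opening from 0.0 (shut) to 1.0 (fully open).
Only numpy, scipy, OpenCV 4.12 (cv2) and the standard library are available. Lean on these libraries where they do the work, as an engineer would, in place of code of your own. Each camera call takes 0.05 s, during which the arm holds its last target.

## Working session

There is one attempt and no reset: what is moved stays moved. The work goes in short steps, Python scripts to look and compute and a tool call to move; the robot and the scene stay as the last step left them, time stands still between calls to the robot, and variables do not carry over. Pictures are saved under pics/ and viewed, and the job is handed in when it is done.

Besides the shell and the picture viewer there is one more tool, called after "Request:" as name(argument=value, ...), one argument or row to a line, values as JSON. jog_arm: Moves the arm, as the interface text tells. Its arguments: {"type":"object","properties":{"rows":{"type":"array"}},"required":["rows"]}

```bash
ls; mkdir -p pics
python3 - <<'E'
from rig import bot, vision
import cv2, numpy as np
for n in ["scene","top","wrist"]:
    i=vision.camera_info(n); print(n,i)
    p,d=vision.capture(n); cv2.imwrite(f"pics/0_{n}.png",p[:,:,::-1]); np.save(f"pics/0_{n}_d.npy",d); print(d.min(),d.max(),(d==0).mean())
print(bot.read_state())
E
```

```text
pics
scene {'vertical_fov': 45.41543898650528, 'cx': 254.5213892311849, 'cy': 191.01959269697156, 'position': array([ 1.47556568, -0.66442411,  0.94578223]), 'rotation': array([[ 0.58668934,  0.49287086, -0.64255267],
       [ 0.80956634, -0.33741848,  0.4803656 ],
       [ 0.01994906, -0.80201439, -0.59697148]])}
0.0 3.9999816 0.008478800455729166
top {'vertical_fov': 57.030985094367125, 'cx': 253.03170078136955, 'cy': 188.8279052970313, 'position': array([0.48450344, 0.0205432 , 1.16942234]), 'rotation': array([[ 0.02013629, -0.99854873,  0.04994952],
       [-0.99971289, -0.02075842, -0.01196769],
       [ 0.01298719, -0.0496942 , -0.99868004]])}
0.0 2.0073187 0.004099527994791667
wrist {'vertical_fov': 58.178192951551694, 'cx': 260.08007789848494, 'cy': 193.85679071646604, 'position': array([ 0.27875531, -0.56421456,  0.38447709]), 'rotation': array([[ 0.34128093, -0.90903021, -0.23914725],
       [-0.93995932, -0.33057744, -0.08482353],
       [-0.00194953,  0.25373734, -0.96727119]])}
0.0 1.2012755 0.0041656494140625
{'time_s': 0.15, 'joint_positions': array([-8.02411391e+01,  3.02663265e+01,  8.21388932e+01,  5.76842371e-04,
        6.76883556e+01, -1.02271020e+01]), 'qvel': array([-0.00901327, -0.14787884, -0.19575394, -0.03639605,  0.11063973,
       -0.01724579]), 'tau': array([ 3.06906713e-04, -4.40430522e+01, -1.76842904e+01,  6.32724585e-02,
        5.52564987e-02, -9.91172465e-05]), 'position': array([ 0.21355308, -0.58677783,  0.20860428]), 'tcp_rot': array([[ 9.39777734e-01,  3.41786101e-01, -2.67650652e-04],
       [ 3.41786075e-01, -9.39776401e-01,  1.61114256e-03],
       [ 2.99134368e-04, -1.60559517e-03, -9.99998666e-01]]), 'force': array([ 0.69544081, -0.06528502, -0.78527599]), 'moment': array([-0.05245176, -0.02843251, -0.03911003]), 'opening': 1.0000208477413206}
```

View pics/0_scene.png

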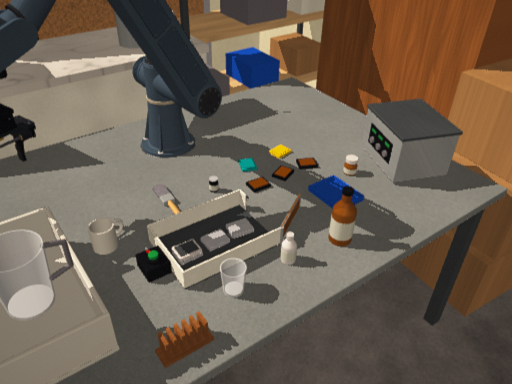

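View pics/0_top.png

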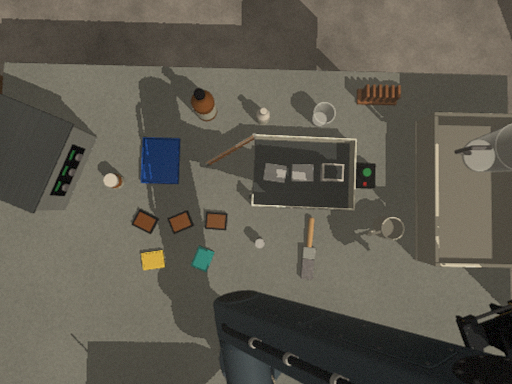

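View pics/0_wrist.png

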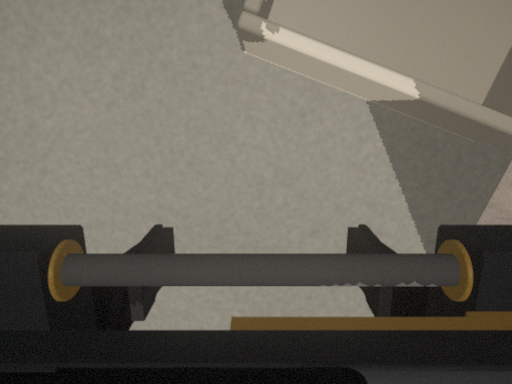

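```bash
cat > h.py <<'E'
import numpy as np, cv2
from rig import bot, vision
def cam(n):
    i=vision.camera_info(n); f=192/np.tan(np.radians(i['vertical_fov']/2))
    return dict(f=f,cx=i['cx'],cy=i['cy'],p=np.array(i['position']),R=np.array(i['rotation']))
def ray(c,uv):
    uv=np.atleast_2d(np.asarray(uv,float))
    d=np.c_[(uv[:,0]-c['cx'])/c['f'],(uv[:,1]-c['cy'])/c['f'],np.ones(len(uv))]
    return d@c['R'].T
def onplane(c,uv,z):
    d=ray(c,uv); return c['p']+d*((z-c['p'][2])/d[:,2])[:,None]
def proj(c,P):
    q=(np.atleast_2d(P)-c['p'])@c['R']; return np.c_[q[:,0]/q[:,2]*c['f']+c['cx'],q[:,1]/q[:,2]*c['f']+c['cy']]
def pts(c,d):
    v,u=np.mgrid[:384,:512]; X=ray(c,np.c_[u.ravel(),v.ravel()])*d.ravel()[:,None]+c['p']
    return X.reshape(384,512,3)
def snap(n,tag=None):
    c=cam(n); p,d=vision.capture(n)
    if tag: cv2.imwrite(f'pics/{tag}.png',p[:,:,::-1])
    return c,p,d
def tri(c1,u1,c2,u2):
    d1=ray(c1,u1)[0]; d2=ray(c2,u2)[0]
    A=np.c_[d1,-d2]; s=np.linalg.lstsq(A,c2['p']-c1['p'],rcond=None)[0]
    a=c1['p']+s[0]*d1; b=c2['p']+s[1]*d2; return (a+b)/2, np.linalg.norm(a-b)
E
python3 - <<'E'
from h import *
t=cv2.imread('pics/0_top.png'); s=cv2.imread('pics/0_scene.png')
cv2.imwrite('pics/1_t.png',cv2.resize(t[80:280,100:400],(780,520),interpolation=cv2.INTER_CUBIC))
cv2.imwrite('pics/1_s.png',cv2.resize(s[130:290,130:370],(780,520),interpolation=cv2.INTER_CUBIC))
c=cam('top');d=np.load('pics/0_top_d.npy');X=pts(c,d)
for n,(u,v) in dict(p1=(145,221),p2=(180,222),p3=(216,220),fin=(333,172),b1=(275,173),b2=(302,174),tray=(160,160),but=(367,172),floor=(290,195),table=(300,240)).items(): print(n,X[v,u].round(4))
E
```

```text
p1 [0.4304 0.3555 0.013 ]
p2 [0.4296 0.2414 0.0163]
p3 [0.4383 0.125  0.0164]
fin [ 0.601  -0.2503  0.0352]
b1 [ 0.5954 -0.0641  0.0185]
b2 [ 0.5936 -0.1519  0.0228]
tray [0.6318 0.3159 0.0039]
but [ 0.5996 -0.3485  0.071 ]
floor [ 0.5248 -0.1156  0.0073]
table [ 0.3775 -0.1515  0.001 ]
```

View pics/1_t.png

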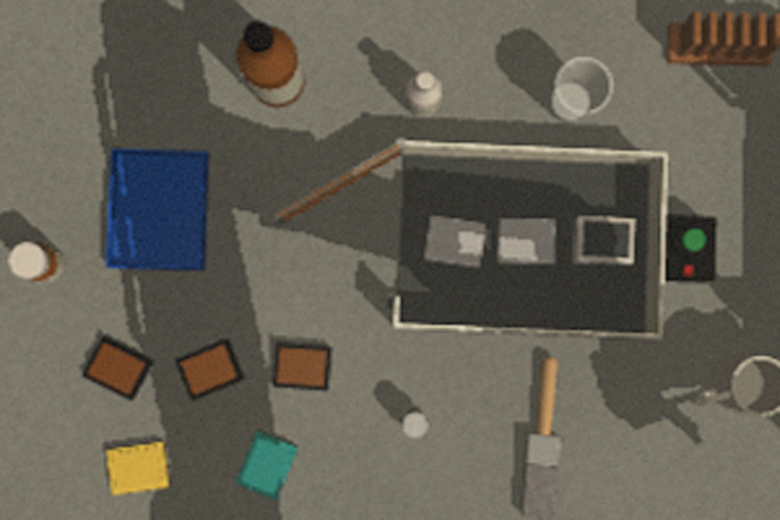

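View pics/1_s.png

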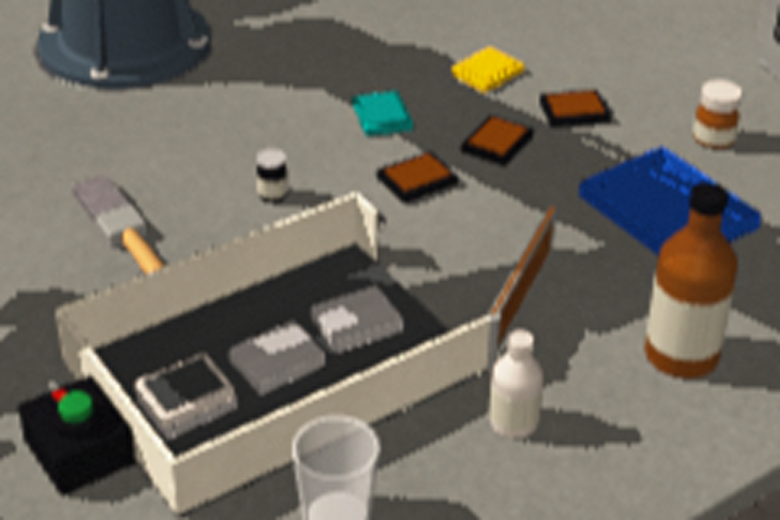

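Request:
jog_arm(
  rows=[
    {"dp": [0,0,-90],"turn": [0,0,0],"grip": 1},
    {"dp": [0,0,-90],"turn": [0,0,0],"grip": 1},
    {"dp": [480,-194,-90],"turn": [0,0,-70],"grip": 1},
    {"dp": [480,-194,-90],"turn": [0,0,-70],"grip": 1},
    {"dp": [480,-194,-90],"turn": [0,0,-70],"grip": 1},
    {"dp": [480,-194,-90],"turn": [0,0,-70],"grip": 1},
    {"dp": [480,-194,-90],"turn": [0,0,-70],"grip": 1},
    {"dp": [480,-194,-90],"turn": [0,0,-70],"grip": 1},
    {"dp": [480,-194,-90],"turn": [0,0,-70],"grip": 1},
    {"dp": [480,-194,-90],"turn": [0,0,-70],"grip": 1},
  ],
)

```text
time_s: 1.15
position: [0.512, -0.318, 0.2991]
tcp_rot: [[0.016, 1.0, -0.0], [1.0, -0.016, 0.0], [0.0, -0.0, -1.0]]
force: [0.2, -1.0, 0.2]
opening: 1.002
```

```bash
cat >> h.py <<'E'
def plan(P=None,yaw=None,P0=None):
    s=bot.read_state(); R=np.array(s['tcp_rot']); p=np.array(s['position'])
    if P is None: P=p
    y0=np.degrees(np.arctan2(R[1,0],R[0,0]))
    dy=0 if yaw is None else -((yaw-y0+180)%360-180)
    ax=R[:,2]; tilt=np.degrees([np.dot(R[:,1],[0,0,1]),np.dot(R[:,0],[0,0,1])])
    print('t',round(s['time_s'],2),'pos',p.round(4),'yaw',round(y0,2),'dp mm',(R.T@(np.array(P)-p)*1000).round(1),'turnz',round(dy,2),'open',round(s['opening'],3),'F',np.round(s['force'],1),'tilt',tilt.round(2))
E
python3 -c "
from h import *
plan([0.6,-.24,.3],90)"
```

```text
t 1.15 pos [ 0.512  -0.318   0.2991] yaw 89.09 dp mm [79.4 86.7 -0.9] turnz -0.91 open 1.002 F [ 0.2 -1.   0.2] tilt [-0.02  0.02]
```

Request:
jog_arm(
  rows=[
    {"dp": [78,88,0],"turn": [0,0,-1],"grip": 1},
    {"dp": [78,88,0],"turn": [0,0,-1],"grip": 1},
    {"dp": [78,88,0],"turn": [0,0,-1],"grip": 1},
    {"dp": [78,88,0],"turn": [0,0,-1],"grip": 1},
    {"dp": [78,88,0],"turn": [0,0,-1],"grip": 1},
  ],
)

```text
time_s: 1.65
position: [0.5998, -0.244, 0.2988]
tcp_rot: [[0.004, 1.0, -0.002], [1.0, -0.004, -0.0], [-0.0, -0.002, -1.0]]
force: [-0.2, -0.0, 0.1]
opening: 1.0
```

```bash
python3 -c "
from h import *
plan([0.6,-.24,.3],90)
c,p,d=snap('wrist','2_w'); np.save('pics/2_wd.npy',d)
X=pts(c,d)
print(c['p'])
plan()"
```

```text
t 1.65 pos [ 0.5998 -0.244   0.2988] yaw 89.76 dp mm [ 4.   0.2 -1.2] turnz -0.24 open 1.0 F [-0.2 -0.   0.1] tilt [-0.11 -0.02]
[ 0.6007391  -0.1757405   0.47478149]
t 1.7 pos [ 0.5995 -0.2447  0.299 ] yaw 89.68 dp mm [0. 0. 0.] turnz 0 open 1.002 F [-0.3 -0.2 -0.2] tilt [-0.09 -0.01]
```

View pics/2_w.png

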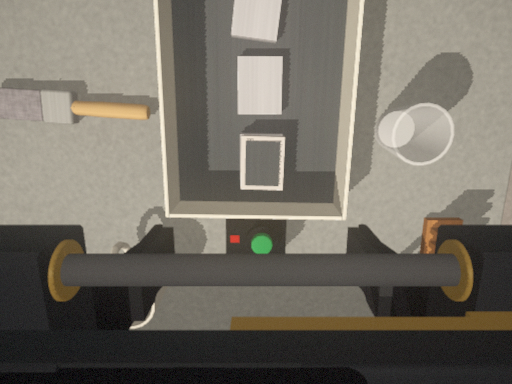

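```bash
cat >> h.py <<'E'
def rects(p,mask,amin=300):
    m=cv2.morphologyEx(mask.astype(np.uint8)*255,cv2.MORPH_OPEN,np.ones((3,3)))
    cs,_=cv2.findContours(m,cv2.RETR_EXTERNAL,cv2.CHAIN_APPROX_NONE)
    return [c for c in cs if cv2.contourArea(c)>amin]
def fitquad(c,cnt,z):
    "cast outline onto plane z, min-area rect there: centre, short/long size, yaw of long side"
    h=cv2.convexHull(cnt)[:,0,:].astype(float); W=onplane(c,h,z)[:,:2]
    (cx,cy),(w,hh),a=cv2.minAreaRect((W*1000).astype(np.float32))
    if w>hh: L,S,ang=w,hh,a
    else: L,S,ang=hh,w,a+90
    ang=(ang+90)%180-90
    return np.array([cx,cy])/1000,S,L,ang
E
python3 - <<'E'
from h import *
p=cv2.imread('pics/2_w.png')[:,:,::-1];d=np.load('pics/2_wd.npy')
c=cam('wrist');X=pts(c,d)
hsv=cv2.cvtColor(np.ascontiguousarray(p),cv2.COLOR_RGB2HSV)
print(X[85,260],X[136,262],X[160,262],X[100,190],X[243,262],X[20,258])
m=(X[...,2]>0.014)&(X[...,2]<0.045)&(X[...,0]>.52)&(X[...,0]<.68)&(X[...,1]>-.3)
for cnt in rects(p,m):
    x,y,w,h=cv2.boundingRect(cnt); zz=np.median(X[...,2][y+3:y+h-3,x+3:x+w-3])
    print((x,y,w,h),zz,fitquad(c,cnt,zz))
b=(hsv[...,2]>110); b=b&(X[...,2]<.045)&(X[...,0]>.52)&(X[...,0]<.68)&(X[...,1]>-.3)
for cnt in rects(p,b,200):
    x,y,w,h=cv2.boundingRect(cnt); print('col',(x,y,w,h),fitquad(c,cnt,.033),fitquad(c,cnt,.021))
E
```

```text
[ 0.59948707 -0.15418199  0.02075393] [ 0.60166726 -0.2165313   0.03322389] [ 0.60152069 -0.24701603  0.03433361] [ 0.50755162 -0.1716817   0.00619354] [ 0.60093932 -0.34768002  0.06774538] [ 0.597557   -0.08005449  0.02297773]
(240, 133, 46, 57) 0.03539060499688246 (array([ 0.60213513, -0.24889886]), 56.952972412109375, 72.60073852539062, 89.66036987304688)
(238, 56, 45, 58) 0.021696544605857182 (array([ 0.59928046, -0.15431534]), 55.824153900146484, 68.23997497558594, 89.6354751586914)
(232, 0, 50, 42) 0.021673066992313583 (array([ 0.59516351, -0.07744661]), 45.55282211303711, 55.90468978881836, -7.400421142578125)
col (206, 0, 118, 191) (array([ 0.60474237, -0.17409186]), 141.70790100097656, 226.30397033691406, 89.87225341796875) (array([ 0.60485999, -0.17402983]), 145.55552673339844, 232.44847106933594, 89.87225341796875)
```

Request:
jog_arm(
  rows=[
    {"dp": [-4,2.5,50],"turn": [0,0,0],"grip": 1},
    {"dp": [-4,2.5,100],"turn": [0,0,0],"grip": 1},
    {"dp": [-4,2.5,150],"turn": [0,0,0],"grip": 1},
    {"dp": [-4,2.5,190],"turn": [0,0,0],"grip": 1},
    {"dp": [-4,2.5,215],"turn": [0,0,0],"grip": 1},
    {"dp": [-4,2.5,230],"turn": [0,0,0],"grip": 1},
    {"dp": [-4,2.5,230],"turn": [0,0,0],"grip": 1},
  ],
)

```text
time_s: 2.4
position: [0.6009, -0.2484, 0.0674]
tcp_rot: [[0.007, 1.0, -0.004], [1.0, -0.007, 0.002], [0.002, -0.004, -1.0]]
force: [-0.8, 1.1, 0.3]
opening: 1.0
```

```bash
python3 -c "
from h import *
plan([0.602,-.249,.03],89.8)
c,p,d=snap('wrist','3_w')
plan()"
```

```text
t 2.4 pos [ 0.6009 -0.2484  0.0674] yaw 89.62 dp mm [-0.7  1.2 37.4] turnz -0.18 open 1.0 F [-0.8  1.1  0.3] tilt [-0.22  0.12]
t 2.45 pos [ 0.6024 -0.2488  0.0693] yaw 89.64 dp mm [0. 0. 0.] turnz 0 open 1.001 F [0.1 0.2 0.9] tilt [-0.04  0.01]
```

View pics/3_w.png

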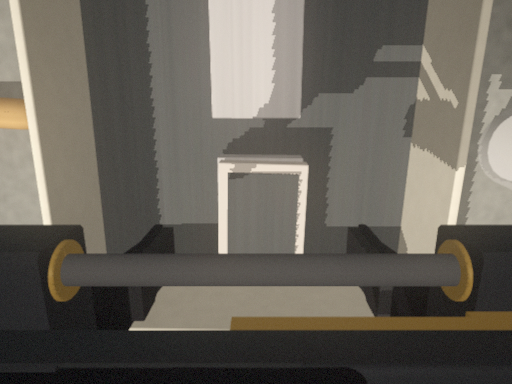

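Request:
jog_arm(
  rows=[
    {"dp": [0,0,20],"turn": [0,0,0],"grip": 1},
    {"dp": [0,0,35],"turn": [0,0,0],"grip": 1},
    {"dp": [0,0,39],"turn": [0,0,0],"grip": 1},
    {"dp": [0,0,39],"turn": [0,0,0],"grip": 1},
    {"dp": [0,0,39],"turn": [0,0,0],"grip": 0.4},
    {"dp": [0,0,39],"turn": [0,0,0],"grip": 0.4},
    {"dp": [0,0,39],"turn": [0,0,0],"grip": 0.4},
    {"dp": [0,0,39],"turn": [0,0,0],"grip": 0.4},
    {"dp": [0,0,39],"turn": [0,0,0],"grip": 0.4},
    {"dp": [0,0,39],"turn": [0,0,0],"grip": 0.4},
  ],
)

```text
time_s: 3.45
position: [0.6031, -0.2477, 0.0304]
tcp_rot: [[0.004, 1.0, 0.0], [1.0, -0.004, -0.0], [-0.0, 0.0, -1.0]]
force: [-0.6, -0.1, -0.3]
opening: 0.537
```

Request:
jog_arm(
  rows=[
    {"dp": [0,0,0],"turn": [0,0,0],"grip": 0.1},
    {"dp": [0,0,0],"turn": [0,0,0],"grip": 0.1},
    {"dp": [0,0,0],"turn": [0,0,0],"grip": 0.1},
  ],
)

```text
time_s: 3.75
position: [0.6031, -0.2477, 0.0303]
tcp_rot: [[0.004, 1.0, -0.0], [1.0, -0.004, 0.0], [0.0, -0.0, -1.0]]
force: [-0.2, -0.2, 0.1]
opening: 0.267
```

```bash
python3 -c "
from h import *
plan()
c,p,d=snap('wrist','4_w')
plan()"
```

```text
t 3.75 pos [ 0.6031 -0.2477  0.0303] yaw 89.74 dp mm [0. 0. 0.] turnz 0 open 0.267 F [-0.2 -0.2  0.1] tilt [-0.  0.]
t 3.8 pos [ 0.6031 -0.2477  0.0303] yaw 89.73 dp mm [0. 0. 0.] turnz 0 open 0.221 F [-0.5  0.4 -0.4] tilt [-0.  0.]
```

View pics/4_w.png

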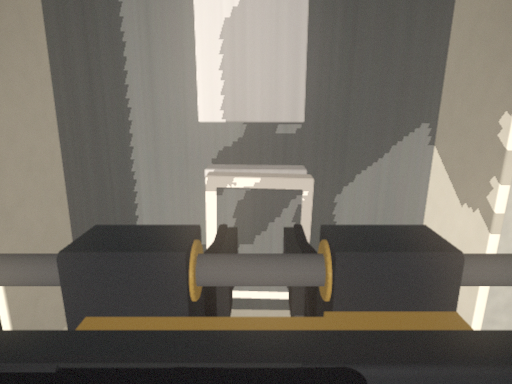

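```bash
python3 -c "
from h import *
c,p,d=snap('wrist','5_w')
X=pts(c,d)
plan()
for v,u in [(183,258),(171,258),(210,258),(245,258),(295,258),(240,222),(240,300),(220,211),(220,306),(100,250),(150,110),(270,225),(300,222)]: print(v,u,p[v,u],X[v,u].round(4))
cv2.imwrite('pics/5_c.png',cv2.resize(np.ascontiguousarray(p[150:330,160:360,::-1]),(800,720)))
"
```

```text
t 3.85 pos [ 0.6031 -0.2477  0.0303] yaw 89.74 dp mm [0. 0. 0.] turnz 0 open 0.172 F [ 0.2  0.1 -0.1] tilt [-0.  0.]
183 258 [248 236 221] [ 0.6023 -0.2189  0.0339]
171 258 [189 183 174] [ 0.6023 -0.2147  0.0233]
210 258 [108 105  96] [ 0.6023 -0.2327  0.036 ]
245 258 [139 134 125] [ 0.6021 -0.2524  0.0354]
295 258 [255 254 238] [ 0.6019 -0.2834  0.0334]
240 222 [77 67 59] [ 0.5866 -0.2375  0.0646]
240 300 [49 46 44] [ 0.6207 -0.237   0.0663]
220 211 [255 255 240] [ 0.5775 -0.2387  0.0341]
220 306 [207 196 181] [ 0.6275 -0.2391  0.0335]
100 250 [197 189 181] [ 0.5984 -0.1778  0.0227]
150 110 [94 93 86] [ 0.5168 -0.2051  0.0072]
270 225 [112 106 101] [ 0.5951 -0.2179  0.1311]
300 222 [66 61 57] [ 0.5893 -0.2491  0.0938]
```

View pics/5_c.png

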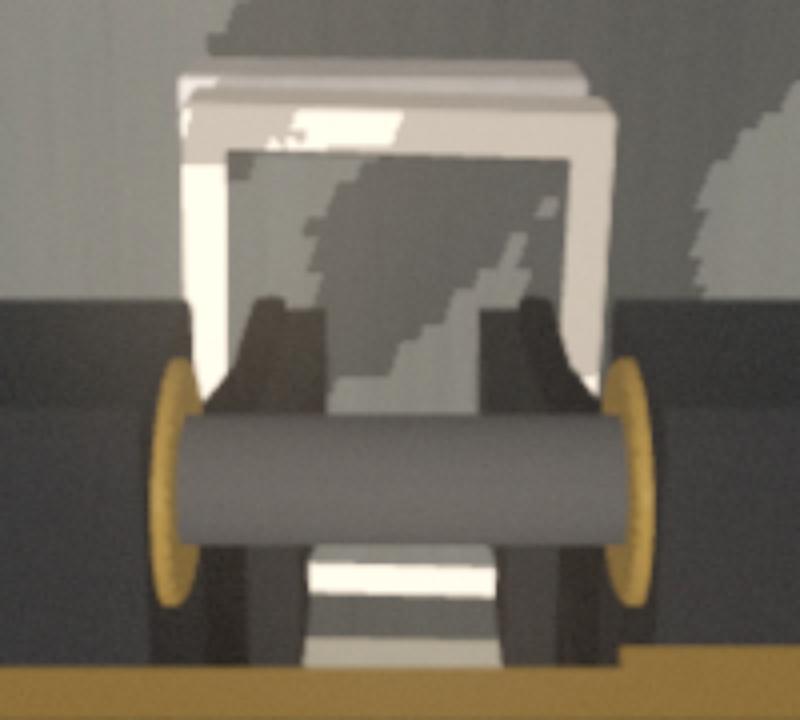

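```bash
python3 -c "
from h import *
c,p,d=snap('wrist')
X=pts(c,d)
plan(); print(c['p'],c['R'].round(3).tolist())
for u in (224,228,232,236,285,290,296):
  print(u,[(v,tuple((X[v,u]*1000).round(0).astype(int))) for v in range(218,262,4)])
"
```

```text
t 3.9 pos [ 0.6031 -0.2477  0.0303] yaw 89.74 dp mm [0. 0. 0.] turnz 0 open 0.144 F [ 0.3  0.2 -0.7] tilt [-0.  0.]
[ 0.60370543 -0.17944933  0.20630149] [[1.0, -0.005, -0.002], [-0.005, -0.967, -0.254], [-0.001, 0.254, -0.967]]
224 [(218, (np.int64(584), np.int64(-237), np.int64(35))), (222, (np.int64(584), np.int64(-239), np.int64(36))), (226, (np.int64(584), np.int64(-242), np.int64(35))), (230, (np.int64(584), np.int64(-244), np.int64(36))), (234, (np.int64(584), np.int64(-246), np.int64(37))), (238, (np.int64(587), np.int64(-237), np.int64(64))), (242, (np.int64(588), np.int64(-238), np.int64(67))), (246, (np.int64(588), np.int64(-237), np.int64(72))), (250, (np.int64(589), np.int64(-237), np.int64(76))), (254, (np.int64(595), np.int64(-215), np.int64(128))), (258, (np.int64(595), np.int64(-216), np.int64(129)))]
228 [(218, (np.int64(587), np.int64(-237), np.int64(37))), (222, (np.int64(587), np.int64(-239), np.int64(36))), (226, (np.int64(588), np.int64(-237), np.int64(47))), (230, (np.int64(588), np.int64(-238), np.int64(52))), (234, (np.int64(589), np.int64(-237), np.int64(59
[... 2635 characters left out ...]
int64(611), np.int64(-216), np.int64(127))), (258, (np.int64(611), np.int64(-216), np.int64(129)))]
296 [(218, (np.int64(622), np.int64(-237), np.int64(36))), (222, (np.int64(622), np.int64(-239), np.int64(36))), (226, (np.int64(622), np.int64(-242), np.int64(36))), (230, (np.int64(622), np.int64(-244), np.int64(36))), (234, (np.int64(620), np.int64(-237), np.int64(59))), (238, (np.int64(619), np.int64(-237), np.int64(63))), (242, (np.int64(619), np.int64(-237), np.int64(68))), (246, (np.int64(618), np.int64(-237), np.int64(72))), (250, (np.int64(618), np.int64(-237), np.int64(76))), (254, (np.int64(612), np.int64(-215), np.int64(128))), (258, (np.int64(612), np.int64(-216), np.int64(129)))]
```

Request:
jog_arm(
  rows=[
    {"dp": [0,0,0],"turn": [0,0,0],"grip": 1},
    {"dp": [0,0,0],"turn": [0,0,0],"grip": 1},
    {"dp": [0,0,0],"turn": [0,0,0],"grip": 1},
    {"dp": [0,0,0],"turn": [0,0,0],"grip": 1},
    {"dp": [0,0,0],"turn": [0,0,0],"grip": 1},
    {"dp": [0,0,0],"turn": [0,0,0],"grip": 1},
    {"dp": [0,0,0],"turn": [0,0,0],"grip": 1},
    {"dp": [0,0,0],"turn": [0,0,0],"grip": 1},
    {"dp": [0,0,0],"turn": [0,0,0],"grip": 1},
    {"dp": [0,0,0],"turn": [0,0,0],"grip": 1},
  ],
)

```text
time_s: 4.9
position: [0.6031, -0.2477, 0.0304]
tcp_rot: [[0.005, 1.0, 0.0], [1.0, -0.005, 0.0], [0.0, 0.0, -1.0]]
force: [0.7, -0.2, -0.5]
opening: 0.951
```

```bash
python3 -c "
from h import *
c,p,d=snap('wrist','6_w')
X=pts(c,d)
plan(); 
for u in (20,60,100,140,150,155,160,165,170,352,358,364,370,400,450):
  print(u,[(v,(X[v,u]*1000).round(0).astype(int).tolist()) for v in (226,230,240,250,300,320)])
"
```

```text
t 4.95 pos [ 0.6031 -0.2477  0.0303] yaw 89.74 dp mm [0. 0. 0.] turnz 0 open 0.973 F [-0.8 -0.3  0.8] tilt [-0.  0.]
20 [(226, [541, -210, 122]), (230, [543, -210, 124]), (240, [547, -210, 131]), (250, [550, -211, 135]), (300, [550, -222, 138]), (320, [549, -226, 139])]
60 [(226, [551, -211, 120]), (230, [552, -211, 123]), (240, [557, -210, 131]), (250, [557, -212, 132]), (300, [558, -223, 136]), (320, [557, -228, 137])]
100 [(226, [505, -252, 6]), (230, [505, -254, 7]), (240, [504, -261, 7]), (250, [504, -267, 8]), (300, [557, -234, 118]), (320, [557, -240, 120])]
140 [(226, [530, -252, 7]), (230, [529, -254, 7]), (240, [529, -261, 8]), (250, [554, -237, 76]), (300, [559, -249, 94]), (320, [559, -257, 94])]
150 [(226, [535, -252, 6]), (230, [536, -254, 8]), (240, [555, -237, 65]), (250, [557, -239, 73]), (300, [562, -251, 91]), (320, [535, -308, 21])]
155 [(226, [539, -252, 7]), (230, [554, -237, 53]), (240, [557, -237, 65]), (250, [559, -239, 72]), (300, [562, -254, 85]), (320, [538, -308, 21])]
160 [(226, [555, -237, 48]), (230, [556, -237, 53]), (240, [558, -239, 62]), (250, [561
[... 551 characters left out ...]
52]), (240, [647, -239, 62]), (250, [646, -241, 68]), (300, [667, -303, 7]), (320, [625, -225, 141])]
364 [(226, [667, -253, 5]), (230, [652, -237, 53]), (240, [650, -239, 62]), (250, [647, -239, 72]), (300, [645, -256, 83]), (320, [626, -225, 141])]
370 [(226, [671, -253, 6]), (230, [671, -255, 7]), (240, [651, -237, 66]), (250, [649, -239, 73]), (300, [645, -251, 90]), (320, [627, -225, 141])]
400 [(226, [689, -252, 7]), (230, [689, -255, 7]), (240, [691, -263, 5]), (250, [691, -269, 6]), (300, [650, -243, 105]), (320, [634, -225, 141])]
450 [(226, [654, -211, 120]), (230, [652, -211, 124]), (240, [650, -212, 128]), (250, [649, -214, 130]), (300, [649, -225, 133]), (320, [644, -224, 142])]
```

View pics/6_w.png

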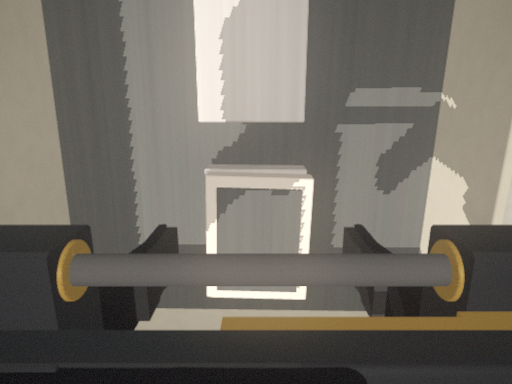

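Request:
jog_arm(
  rows=[
    {"dp": [0,-1,10],"turn": [0,0,0],"grip": 1},
    {"dp": [0,-1,16],"turn": [0,0,0],"grip": 1},
    {"dp": [0,-1,22],"turn": [0,0,0],"grip": 1},
    {"dp": [0,-1,25],"turn": [0,0,0],"grip": 1},
    {"dp": [0,-1,25],"turn": [0,0,0],"grip": 1},
  ],
)

```text
time_s: 5.45
position: [0.6016, -0.2474, 0.0044]
tcp_rot: [[0.005, 1.0, -0.001], [1.0, -0.005, 0.001], [0.001, -0.001, -1.0]]
force: [-0.6, -0.3, 0.5]
opening: 1.0
```

Request:
jog_arm(
  rows=[
    {"dp": [0,0,1],"turn": [0,0,0],"grip": 0.5},
    {"dp": [0,0,1],"turn": [0,0,0],"grip": 0.5},
    {"dp": [0,0,1],"turn": [0,0,0],"grip": 0.5},
    {"dp": [0,0,1],"turn": [0,0,0],"grip": 0.5},
    {"dp": [0,0,1],"turn": [0,0,0],"grip": 0.5},
    {"dp": [0,0,1],"turn": [0,0,0],"grip": 0.5},
    {"dp": [0,0,1],"turn": [0,0,0],"grip": 0.5},
    {"dp": [0,0,1],"turn": [0,0,0],"grip": 0.3},
    {"dp": [0,0,1],"turn": [0,0,0],"grip": 0.3},
  ],
)

```text
time_s: 6.35
position: [0.6003, -0.2476, 0.0044]
tcp_rot: [[0.004, 1.0, -0.004], [1.0, -0.004, 0.001], [0.001, -0.004, -1.0]]
force: [-5.5, -1.0, 2.9]
opening: 0.638
```

```bash
python3 -c "
from h import *
plan()
"
```

```text
t 6.35 pos [ 0.6003 -0.2476  0.0044] yaw 89.77 dp mm [0. 0. 0.] turnz 0 open 0.638 F [-5.5 -1.   2.9] tilt [-0.21  0.04]
```

Request:
jog_arm(
  rows=[
    {"dp": [0,0,-15],"turn": [0,0,0],"grip": 0.3},
    {"dp": [0,0,-50],"turn": [0,0,0],"grip": 0.3},
    {"dp": [0,0,-100],"turn": [0,0,0],"grip": 0.3},
    {"dp": [0,0,-150],"turn": [0,0,0],"grip": 0.3},
    {"dp": [0,0,-195],"turn": [0,0,0],"grip": 0.3},
    {"dp": [0,0,-195],"turn": [0,0,0],"grip": 0.3},
  ],
)

```text
time_s: 6.95
position: [0.6076, -0.2501, 0.209]
tcp_rot: [[0.004, 1.0, 0.017], [1.0, -0.004, -0.009], [-0.009, 0.017, -1.0]]
force: [1.6, -0.6, -0.6]
opening: 0.635
```

```bash
python3 -c "
from h import *
plan()
c,p,d=snap('top','7_t')
X=pts(c,d)
hsv=cv2.cvtColor(p,cv2.COLOR_RGB2HSV)
m=(hsv[...,0]>100)&(hsv[...,0]<130)&(hsv[...,1]>120)
m[:, :120]=0
for cnt in rects(p,m,800): print(cv2.boundingRect(cnt),fitquad(c,cnt,.018))
plan([.632,.316,.2],90)
"
```

```text
t 6.95 pos [ 0.6076 -0.2501  0.209 ] yaw 89.75 dp mm [0. 0. 0.] turnz 0 open 0.635 F [ 1.6 -0.6 -0.6] tilt [ 0.98 -0.53]
(141, 137, 39, 47) (array([0.63021765, 0.31288144]), 121.9237060546875, 149.77029418945312, -0.3524017333984375)
t 7.0 pos [ 0.6054 -0.2489  0.2051] yaw 89.75 dp mm [565.1  24.1   2.2] turnz -0.25 open 0.64 F [ 0.  -0.4 -1.4] tilt [ 0.62 -0.32]
```

View pics/7_t.png

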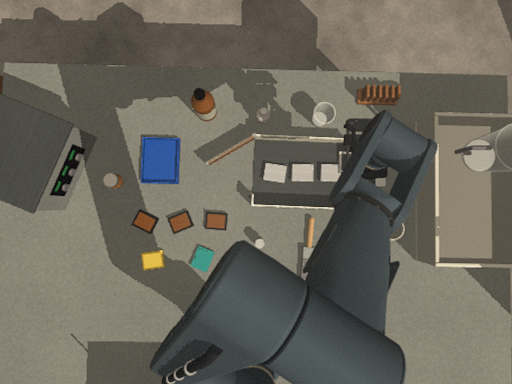

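Request:
jog_arm(
  rows=[
    {"dp": [50,30,0],"turn": [0,0,0],"grip": 0.3},
    {"dp": [100,30,0],"turn": [0,0,0],"grip": 0.3},
    {"dp": [150,30,0],"turn": [0,0,0],"grip": 0.3},
    {"dp": [200,30,0],"turn": [0,0,0],"grip": 0.3},
    {"dp": [250,30,0],"turn": [0,0,0],"grip": 0.3},
    {"dp": [300,30,0],"turn": [0,0,0],"grip": 0.3},
    {"dp": [350,30,0],"turn": [0,0,0],"grip": 0.3},
    {"dp": [400,30,0],"turn": [0,0,0],"grip": 0.3},
    {"dp": [450,30,0],"turn": [0,0,0],"grip": 0.3},
    {"dp": [470,30,0],"turn": [0,0,0],"grip": 0.3},
  ],
)

```text
time_s: 8.0
position: [0.6324, 0.2268, 0.1976]
tcp_rot: [[0.001, 1.0, -0.003], [1.0, -0.001, 0.002], [0.002, -0.003, -1.0]]
force: [0.2, 0.1, -0.9]
opening: 0.643
```

Request:
jog_arm(
  rows=[
    {"dp": [0,0,0],"turn": [0,0,0],"grip": 0.3},
    {"dp": [0,0,0],"turn": [0,0,0],"grip": 0.3},
  ],
)

```text
time_s: 8.2
position: [0.6331, 0.2228, 0.1977]
tcp_rot: [[0.003, 1.0, -0.003], [1.0, -0.003, -0.001], [-0.001, -0.003, -1.0]]
force: [-0.8, -0.2, -0.3]
opening: 0.636
```

```bash
python3 -c "
from h import *
plan([.630,.313,.2],90)
c,p,d=snap('wrist','8_w')
plan([.630,.313,.2],90)
"
```

```text
t 8.2 pos [0.6331 0.2228 0.1977] yaw 89.85 dp mm [90.2 -3.3 -2.4] turnz -0.15 open 0.636 F [-0.8 -0.2 -0.3] tilt [-0.16 -0.05]
t 8.25 pos [0.6335 0.2217 0.198 ] yaw 89.75 dp mm [91.3 -3.9 -2. ] turnz -0.25 open 0.641 F [-0.5 -0.2 -0.6] tilt [-0.13 -0.05]
```

View pics/8_w.png

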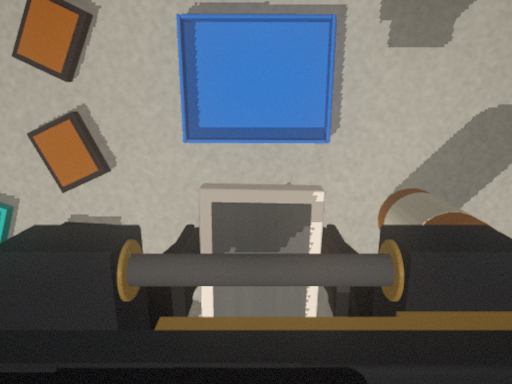

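Request:
jog_arm(
  rows=[
    {"dp": [50,-3.5,0],"turn": [0,0,0],"grip": 0.3},
    {"dp": [91,-3.5,0],"turn": [0,0,0],"grip": 0.3},
    {"dp": [91,-3.5,40],"turn": [0,0,0],"grip": 0.3},
    {"dp": [91,-3.5,80],"turn": [0,0,0],"grip": 0.3},
    {"dp": [91,-3.5,120],"turn": [0,0,0],"grip": 0.3},
    {"dp": [91,-3.5,150],"turn": [0,0,0],"grip": 0.3},
    {"dp": [91,-3.5,175],"turn": [0,0,0],"grip": 0.3},
    {"dp": [91,-3.5,190],"turn": [0,0,0],"grip": 0.3},
    {"dp": [91,-3.5,195],"turn": [0,0,0],"grip": 0.3},
    {"dp": [91,-3.5,195],"turn": [0,0,0],"grip": 0.3},
  ],
)

```text
time_s: 9.25
position: [0.6314, 0.3123, 0.0041]
tcp_rot: [[0.006, 1.0, -0.001], [1.0, -0.006, -0.0], [-0.0, -0.001, -1.0]]
force: [-0.5, 0.2, -0.3]
opening: 0.637
```

Request:
jog_arm(
  rows=[
    {"dp": [0,0,5],"turn": [0,0,0],"grip": 0.3},
    {"dp": [0,0,10],"turn": [0,0,0],"grip": 0.3},
    {"dp": [0,0,11],"turn": [0,0,0],"grip": 0.3},
    {"dp": [0,0,11],"turn": [0,0,0],"grip": 0.3},
  ],
)

```text
time_s: 9.65
position: [0.6311, 0.3133, -0.0064]
tcp_rot: [[0.004, 1.0, 0.0], [1.0, -0.004, 0.0], [0.0, 0.0, -1.0]]
force: [-0.3, 0.3, -1.0]
opening: 0.641
```

```bash
python3 -c "
from h import *
plan([.630,.313,-.012],90)
c,p,d=snap('wrist','9_w')
plan([.630,.313,-.012],90)
"
```

```text
t 9.65 pos [ 0.6311  0.3133 -0.0064] yaw 89.75 dp mm [-0.3 -1.1  5.6] turnz -0.25 open 0.641 F [-0.3  0.3 -1. ] tilt [0.01 0.  ]
t 9.7 pos [ 0.6312  0.3134 -0.0063] yaw 89.75 dp mm [-0.4 -1.2  5.7] turnz -0.25 open 0.637 F [ 0.2  0.4 -0.4] tilt [0.03 0.01]
```

View pics/9_w.png

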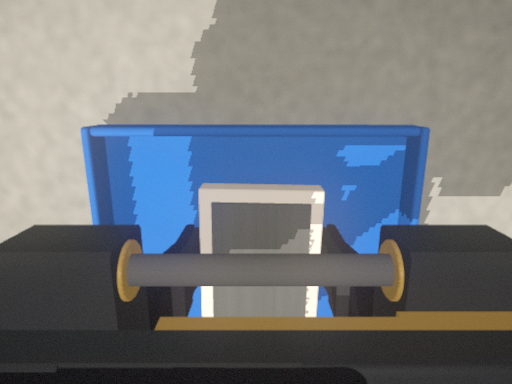

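Request:
jog_arm(
  rows=[
    {"dp": [0,0,3],"turn": [0,0,0],"grip": 0.3},
    {"dp": [0,0,5],"turn": [0,0,0],"grip": 0.3},
    {"dp": [0,0,5],"turn": [0,0,0],"grip": 0.3},
    {"dp": [0,0,5],"turn": [0,0,0],"grip": 0.3},
  ],
)

```text
time_s: 10.1
position: [0.6318, 0.3135, -0.0088]
tcp_rot: [[0.004, 1.0, 0.001], [1.0, -0.004, 0.0], [0.0, 0.001, -1.0]]
force: [-3.0, -1.5, 10.5]
opening: 0.641
```

Request:
jog_arm(
  rows=[
    {"dp": [0,0,-2],"turn": [0,0,0],"grip": 0.82},
    {"dp": [0,0,-2],"turn": [0,0,0],"grip": 0.82},
    {"dp": [0,0,-2],"turn": [0,0,0],"grip": 0.82},
    {"dp": [0,0,-2],"turn": [0,0,0],"grip": 0.82},
    {"dp": [0,0,-2],"turn": [0,0,0],"grip": 0.82},
    {"dp": [0,0,-30],"turn": [0,0,0],"grip": 0.82},
    {"dp": [0,0,-80],"turn": [0,0,0],"grip": 0.82},
    {"dp": [0,0,-130],"turn": [0,0,0],"grip": 0.82},
    {"dp": [0,0,-180],"turn": [0,0,0],"grip": 0.82},
    {"dp": [0,0,-200],"turn": [0,0,0],"grip": 1},
  ],
)

```text
time_s: 11.1
position: [0.6324, 0.3141, 0.1933]
tcp_rot: [[0.004, 1.0, 0.005], [1.0, -0.004, 0.002], [0.002, 0.005, -1.0]]
force: [0.8, 0.5, -0.1]
opening: 0.852
```

```bash
python3 -c "
from h import *
c,p,d=snap('wrist','10_w')
plan([.45,.25,.25],90)
X=pts(c,d)
c,p,d=snap('top','10_t')
X=pts(c,d)
hsv=cv2.cvtColor(p,cv2.COLOR_RGB2HSV)
m=(hsv[...,0]<16)&(hsv[...,1]>120)&(X[...,2]<.03)&(X[...,0]<.55)&(X[...,1]>-.1)
for cnt in rects(p,m,60): print(cv2.boundingRect(cnt),fitquad(c,cnt,.014))
"
```

```text
t 11.15 pos [0.6334 0.3144 0.1952] yaw 89.76 dp mm [ -65.  -182.6  -56.5] turnz -0.24 open 0.887 F [ 0.8 -0.9  1.8] tilt [0.47 0.18]
(207, 214, 18, 14) (array([0.43657196, 0.12676783]), 42.190277099609375, 55.472965240478516, -88.86200368404388)
(170, 213, 20, 18) (array([0.43011563, 0.24274126]), 45.14697265625, 59.92545700073242, -66.58904457092285)
(134, 212, 21, 20) (array([0.42968539, 0.35798737]), 46.581199645996094, 60.89571762084961, 63.0244140625)
```

View pics/10_w.png

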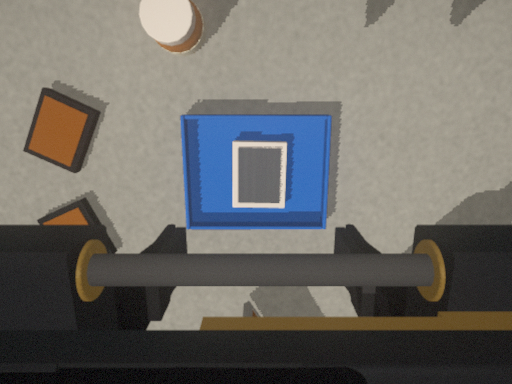

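View pics/10_t.png

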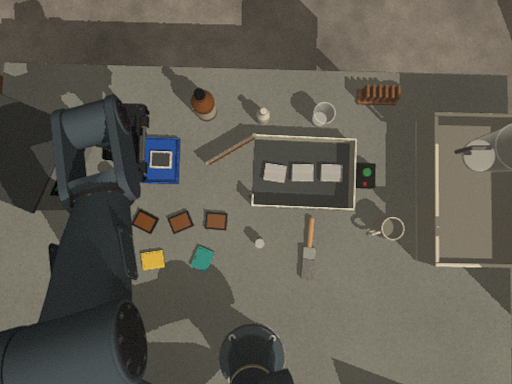

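Request:
jog_arm(
  rows=[
    {"dp": [-30,-40,0],"turn": [0,0,0],"grip": 1},
    {"dp": [-60,-70,0],"turn": [0,0,0],"grip": 1},
    {"dp": [-90,-100,0],"turn": [0,0,0],"grip": 1},
    {"dp": [-120,-130,0],"turn": [0,0,0],"grip": 1},
    {"dp": [-150,-160,0],"turn": [0,0,0],"grip": 1},
    {"dp": [-180,-196,0],"turn": [0,0,0],"grip": 1},
    {"dp": [-220,-196,0],"turn": [0,0,0],"grip": 1},
    {"dp": [-254,-196,0],"turn": [0,0,0],"grip": 1},
    {"dp": [-254,-196,0],"turn": [0,0,0],"grip": 1},
    {"dp": [-254,-196,0],"turn": [0,0,0],"grip": 1},
  ],
)

```text
time_s: 12.2
position: [0.4323, 0.06, 0.1868]
tcp_rot: [[0.007, 1.0, -0.005], [1.0, -0.007, 0.001], [0.001, -0.005, -1.0]]
force: [-0.1, -0.2, 0.2]
opening: 1.0
```

Request:
jog_arm(
  rows=[
    {"dp": [0,0,0],"turn": [0,0,0],"grip": 1},
  ],
)

```text
time_s: 12.3
position: [0.4328, 0.0609, 0.1873]
tcp_rot: [[0.004, 1.0, -0.003], [1.0, -0.004, 0.001], [0.001, -0.003, -1.0]]
force: [0.0, 0.1, -0.2]
opening: 1.0
```

```bash
cat >> h.py <<'E'
def amber(tag):
    c,p,d=snap('wrist',tag); X=pts(c,d)
    hsv=cv2.cvtColor(p,cv2.COLOR_RGB2HSV)
    m=(hsv[...,0]<18)&(hsv[...,1]>140)&(hsv[...,2]>50)
    m[225:]=0
    for cnt in rects(p,m,250):
        x,y,w,h=cv2.boundingRect(cnt); M=cv2.moments(cnt); z=np.median(X[...,2][y+h//2-3:y+h//2+4,x+w//2-3:x+w//2+4])
        r=fitquad(c,cnt,z); print('px',(x,y,w,h),'z',round(z,4),'ctr',r[0].round(4),'S,L',round(r[1],1),round(r[2],1),'longyaw',round(r[3],2))
    return c,p,d,X
E
python3 -c "
from h import *
plan()
amber('11_w')
plan([.4366,.1268,-.012],90)
"
```

```text
t 12.3 pos [0.4328 0.0609 0.1873] yaw 89.76 dp mm [0. 0. 0.] turnz 0 open 1.0 F [ 0.   0.1 -0.2] tilt [-0.19  0.05]
px (456, 80, 56, 125) z 0.0191 ctr [0.6636 0.0924] S,L 21.6 140.9 longyaw -58.39
px (240, 76, 48, 63) z 0.0146 ctr [0.4355 0.125 ] S,L 44.2 58.1 longyaw 86.99
px (240, 0, 43, 18) z 0.0142 ctr [0.4339 0.2134] S,L 14.1 38.3 longyaw -0.33
t 12.35 pos [0.4331 0.0611 0.1875] yaw 89.81 dp mm [ 65.6   3.7 199.5] turnz -0.19 open 0.996 F [-0.1 -0.8  0.7] tilt [-0.14  0.04]
```

View pics/11_w.png

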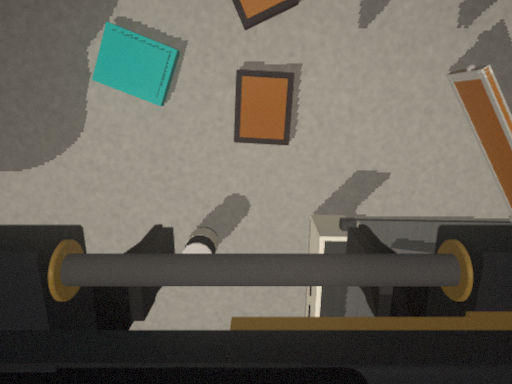

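Request:
jog_arm(
  rows=[
    {"dp": [32,2.5,20],"turn": [0,0,2.8],"grip": 1},
    {"dp": [64,2.5,60],"turn": [0,0,2.8],"grip": 1},
    {"dp": [64,2.5,100],"turn": [0,0,2.8],"grip": 1},
    {"dp": [64,2.5,140],"turn": [0,0,2.8],"grip": 1},
    {"dp": [64,2.5,165],"turn": [0,0,2.8],"grip": 1},
    {"dp": [64,2.5,180],"turn": [0,0,2.8],"grip": 1},
    {"dp": [64,2.5,190],"turn": [0,0,2.8],"grip": 1},
    {"dp": [64,2.5,190],"turn": [0,0,2.8],"grip": 1},
    {"dp": [64,2.5,190],"turn": [0,0,2.8],"grip": 1},
  ],
)

```text
time_s: 13.25
position: [0.4369, 0.1246, -0.0014]
tcp_rot: [[0.052, 0.999, 0.0], [0.999, -0.052, 0.0], [0.0, 0.0, -1.0]]
force: [-0.2, 0.0, -0.3]
opening: 1.001
```

```bash
python3 -c "
from h import *
plan([.4355,.125,-.011],87)
c,p,d=snap('wrist','12_w')
plan([.4355,.125,-.011],87)
"
```

```text
t 13.25 pos [ 0.4369  0.1246 -0.0014] yaw 86.99 dp mm [ 0.4 -1.4  9.6] turnz -0.01 open 1.001 F [-0.2  0.  -0.3] tilt [0.02 0.  ]
t 13.3 pos [ 0.4373  0.1244 -0.001 ] yaw 86.98 dp mm [ 0.5 -1.8 10. ] turnz -0.02 open 1.001 F [0. 0. 1.] tilt [0.08 0.01]
```

View pics/12_w.png

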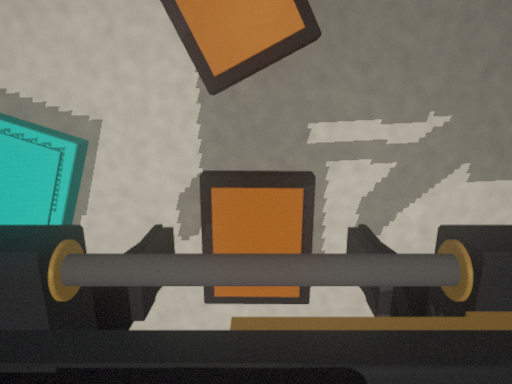

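Request:
jog_arm(
  rows=[
    {"dp": [0.5,-1.5,5],"turn": [0,0,0],"grip": 1},
    {"dp": [0.5,-1.5,10],"turn": [0,0,0],"grip": 0.9},
    {"dp": [0.5,-1.5,10],"turn": [0,0,0],"grip": 0.4},
    {"dp": [0.5,-1.5,10],"turn": [0,0,0],"grip": 0.4},
    {"dp": [0.5,-1.5,10],"turn": [0,0,0],"grip": 0.4},
    {"dp": [0.5,-1.5,10],"turn": [0,0,0],"grip": 0.4},
    {"dp": [0.5,-1.5,10],"turn": [0,0,0],"grip": 0.4},
    {"dp": [0.5,-1.5,10],"turn": [0,0,0],"grip": 0.4},
    {"dp": [0.5,-1.5,10],"turn": [0,0,0],"grip": 0.3},
    {"dp": [0.5,-1.5,10],"turn": [0,0,0],"grip": 0.3},
  ],
)

```text
time_s: 14.3
position: [0.4354, 0.1246, -0.0115]
tcp_rot: [[0.053, 0.999, 0.0], [0.999, -0.053, -0.0], [-0.0, 0.0, -1.0]]
force: [0.4, -0.4, 1.6]
opening: 0.636
```

```bash
python3 -c "
from h import *
plan()
c,p,d=snap('wrist','13_w')
plan()
"
```

```text
t 14.3 pos [ 0.4354  0.1246 -0.0115] yaw 86.94 dp mm [0. 0. 0.] turnz 0 open 0.636 F [ 0.4 -0.4  1.6] tilt [ 0.02 -0.  ]
t 14.35 pos [ 0.4354  0.1246 -0.0116] yaw 86.94 dp mm [0. 0. 0.] turnz 0 open 0.639 F [-0.7 -1.5  1.5] tilt [0.02 0.  ]
```

View pics/13_w.png

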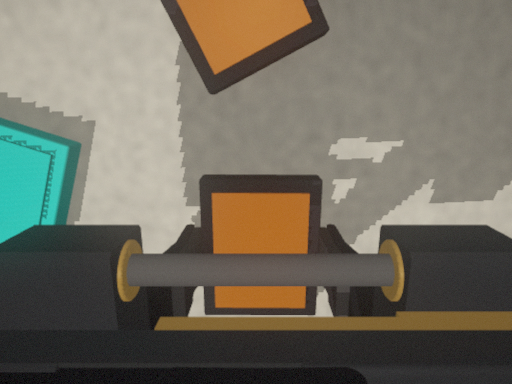

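Request:
jog_arm(
  rows=[
    {"dp": [0,0,-20],"turn": [0,0,0],"grip": 0.3},
    {"dp": [0,0,-70],"turn": [0,0,0],"grip": 0.3},
    {"dp": [0,0,-120],"turn": [0,0,0],"grip": 0.3},
    {"dp": [0,0,-170],"turn": [0,0,0],"grip": 0.3},
    {"dp": [-20,20,-210],"turn": [0,0,0],"grip": 0.3},
    {"dp": [-60,40,-210],"turn": [0,0,0],"grip": 0.3},
    {"dp": [-105,60,-210],"turn": [0,0,0],"grip": 0.3},
    {"dp": [-150,80,-210],"turn": [0,0,0],"grip": 0.3},
    {"dp": [-195,100,-210],"turn": [0,0,0],"grip": 0.3},
    {"dp": [-240,120,-210],"turn": [0,0,0],"grip": 0.3},
  ],
)

```text
time_s: 15.35
position: [0.5422, -0.123, 0.198]
tcp_rot: [[0.054, 0.999, -0.001], [0.999, -0.054, 0.001], [0.001, -0.001, -1.0]]
force: [0.7, 0.8, -0.4]
opening: 0.643
```

```bash
python3 -c "
from h import *
plan([.6,-.32,.2],90)
"
```

```text
t 15.35 pos [ 0.5422 -0.123   0.198 ] yaw 86.93 dp mm [-193.7   68.3   -2.2] turnz -3.07 open 0.643 F [ 0.7  0.8 -0.4] tilt [-0.05  0.04]
```

Request:
jog_arm(
  rows=[
    {"dp": [-45,20,-5],"turn": [0,0,-3],"grip": 0.3},
    {"dp": [-90,40,-5],"turn": [0,0,-3],"grip": 0.3},
    {"dp": [-135,60,-5],"turn": [0,0,-3],"grip": 0.3},
    {"dp": [-175,68,-5],"turn": [0,0,-3],"grip": 0.3},
    {"dp": [-192,68,-5],"turn": [0,0,-3],"grip": 0.3},
    {"dp": [-192,68,-5],"turn": [0,0,-3],"grip": 0.3},
    {"dp": [-192,68,-5],"turn": [0,0,-3],"grip": 0.3},
    {"dp": [-192,68,-5],"turn": [0,0,-3],"grip": 0.3},
  ],
)

```text
time_s: 16.15
position: [0.5995, -0.3142, 0.2031]
tcp_rot: [[-0.001, 1.0, -0.001], [1.0, 0.001, 0.002], [0.002, -0.001, -1.0]]
force: [-0.9, 0.7, -0.4]
opening: 0.642
```

```bash
cat >> h.py <<'E'
def blocks(tag,lo=.014,hi=.045,rmax=224):
    c,p,d=snap('wrist',tag); X=pts(c,d)
    m=(X[...,2]>lo)&(X[...,2]<hi)&(X[...,0]>.515)&(X[...,0]<.69)&(X[...,1]>-.30)&(X[...,1]<0)
    m[rmax:]=0
    for cnt in rects(p,m,400):
        x,y,w,h=cv2.boundingRect(cnt); z=np.median(X[...,2][y+4:y+h-4,x+4:x+w-4])
        # use pixel-edge fit: edges of the top face
        r=fitquad(c,cnt,z); print('px',(x,y,w,h),'z',round(z,4),'ctr',r[0].round(4),'S,L',round(r[1],1),round(r[2],1),'longyaw',round(r[3],2))
    return c,p,d,X
E
python3 -c "
from h import *
plan([.6,-.32,.2],90)
blocks('14_w')
plan([.6,-.32,.2],90)
"
```

```text
t 16.15 pos [ 0.5995 -0.3142  0.2031] yaw 90.03 dp mm [-5.8  0.5  3.1] turnz 0.03 open 0.642 F [-0.9  0.7 -0.4] tilt [-0.08  0.11]
px (234, 70, 57, 72) z 0.0215 ctr [ 0.6008 -0.2485] S,L 55.6 69.7 longyaw 89.12
px (231, 0, 60, 44) z 0.0215 ctr [ 0.5994 -0.1708] S,L 37.3 55.9 longyaw -0.02
t 16.2 pos [ 0.5998 -0.3143  0.2034] yaw 90.06 dp mm [-5.7  0.2  3.4] turnz 0.06 open 0.64 F [ 0.4  0.3 -1.2] tilt [-0.05  0.08]
```

View pics/14_w.png

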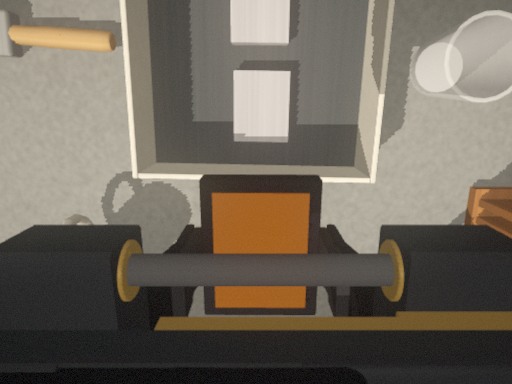

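```bash
cat >> h.py <<'E'
def sidefit(c,cnt,z):
    W=onplane(c,cnt[:,0,:].astype(float),z)[:,:2]*1000
    ctr,S,L,ang=fitquad(c,cnt,z); a=np.radians(ang)
    U=np.array([[np.cos(a),np.sin(a)],[-np.sin(a),np.cos(a)]])
    q=(W-ctr*1000)@U.T  # q0 along long, q1 along short
    out=[];angs=[]
    for ax,half,oth in ((0,L/2,S/2),(1,S/2,L/2)):
        for sg in (1,-1):
            k=(np.abs(q[:,ax]-sg*half)<3)&(np.abs(q[:,1-ax])<oth*.8)
            P=q[k][:,[1-ax,ax]]
            if len(P)<8: out.append(np.nan);angs.append(np.nan);continue
            b=np.polyfit(P[:,0],P[:,1],1); r=P[:,1]-np.polyval(b,P[:,0])
            kk=np.abs(r)<max(1.0,1.5*r.std()); b=np.polyfit(P[kk,0],P[kk,1],1)
            out.append(b[1]); angs.append(np.degrees(np.arctan(b[0]))*(1 if ax==1 else -1))
    off=np.array([(out[0]+out[1])/2,(out[2]+out[3])/2])
    C=ctr*1000+off@U
    return dict(ctr=(C/1000).round(4),L=round(out[0]-out[1],1),S=round(out[2]-out[3],1),yaws=(ang+np.array(angs)).round(2))
E
python3 -c "
import h
from h import *
p=cv2.imread('pics/14_w.png')
c=cam('wrist')
g=cv2.cvtColor(p,cv2.COLOR_BGR2GRAY)
m=g>125; m[:60]=0;m[160:]=0;m[:,:200]=0;m[:,330:]=0
for cnt in rects(p,m,1000): print(cv2.boundingRect(cnt),sidefit(c,cnt,.021))
m=g>125; m[45:]=0;m[:,:200]=0;m[:,330:]=0
for cnt in rects(p,m,1000): print(cv2.boundingRect(cnt),sidefit(c,cnt,.021))
"
```

```text
(233, 70, 58, 72) {'ctr': array([ 0.6003, -0.2488]), 'L': np.float64(69.1), 'S': np.float64(55.9), 'yaws': array([89.72, 89.39, 89.  , 89.37])}
(230, 0, 60, 45) {'ctr': array([ 0.5989, -0.1713]), 'L': np.float64(55.8), 'S': np.float64(38.2), 'yaws': array([-0.68, -1.23,  0.  ,  0.01])}
```

Request:
jog_arm(
  rows=[
    {"dp": [40,0.5,0],"turn": [0,0,0.7],"grip": 0.3},
    {"dp": [65.3,0.5,10],"turn": [0,0,0.7],"grip": 0.3},
    {"dp": [65.3,0.5,50],"turn": [0,0,0.7],"grip": 0.3},
    {"dp": [65.3,0.5,90],"turn": [0,0,0.7],"grip": 0.3},
    {"dp": [65.3,0.5,125],"turn": [0,0,0.7],"grip": 0.3},
    {"dp": [65.3,0.5,155],"turn": [0,0,0.7],"grip": 0.3},
    {"dp": [65.3,0.5,175],"turn": [0,0,0.7],"grip": 0.3},
    {"dp": [65.3,0.5,183],"turn": [0,0,0.7],"grip": 0.3},
    {"dp": [65.3,0.5,183],"turn": [0,0,0.7],"grip": 0.3},
    {"dp": [65.3,0.5,183],"turn": [0,0,0.7],"grip": 0.3},
  ],
)

```text
time_s: 17.2
position: [0.6015, -0.2513, 0.0216]
tcp_rot: [[0.012, 1.0, 0.002], [1.0, -0.012, -0.001], [-0.001, 0.002, -1.0]]
force: [-0.6, -0.2, -1.0]
opening: 0.641
```

```bash
python3 -c "
from h import *
plan([.6003,-.2492,.006],89.35)
c,p,d=snap('wrist','15_w'); X=pts(c,d)
plan([.6003,-.2492,.006],89.35)
cv2.imwrite('pics/15_c.png',cv2.resize(np.ascontiguousarray(p[100:330,160:360,::-1]),(520,598)))
for v in range(150,215,4): print(v,(X[v,230]*1000).round(1),(X[v,290]*1000).round(1))
"
```

```text
t 17.2 pos [ 0.6015 -0.2513  0.0216] yaw 89.29 dp mm [ 2.1 -1.2 15.6] turnz -0.06 open 0.641 F [-0.6 -0.2 -1. ] tilt [ 0.1  -0.06]
t 17.25 pos [ 0.6017 -0.2517  0.022 ] yaw 89.27 dp mm [ 2.5 -1.5 16. ] turnz -0.08 open 0.643 F [-0.3 -0.2  0.2] tilt [ 0.15 -0.09]
150 [ 585.5 -208.     5.7] [ 618.7 -208.1    7.7]
154 [ 585.5 -210.     7. ] [ 618.8 -210.4    7.1]
158 [ 585.4 -212.4    6.3] [ 618.9 -212.8    6. ]
162 [ 586.  -213.3   14.2] [ 618.3 -213.9   12.9]
166 [ 586.5 -214.3   20.6] [ 617.6 -214.6   21.2]
170 [ 586.5 -216.4   21. ] [ 602.3 -182.9  197.5]
174 [ 587.8 -215.3   36.7] [ 616.5 -216.1   34.4]
178 [ 588.5 -215.6   44.3] [ 615.7 -216.    44.5]
182 [ 588.5 -217.1   45.9] [ 615.5 -217.4   46.2]
186 [ 588.4 -219.    45.6] [ 615.6 -219.4   45.6]
190 [ 588.3 -221.2   44.6] [ 615.6 -221.1   46.2]
194 [ 588.5 -222.2   47.9] [ 615.4 -222.4   48.5]
198 [ 588.5 -224.    47.9] [ 615.6 -224.8   46.4]
202 [ 588.3 -226.1   47.3] [ 615.5 -226.4   47.6]
206 [ 588.3 -227.9   47.4] [ 615.4 -227.7   49.3]
210 [ 588.2 -229.8   47.7] [ 615.6 -230.6   46.3]
214 [ 588.3 -231.4   48.6] [ 615.5 -232.1   47.4]
```

View pics/15_c.png

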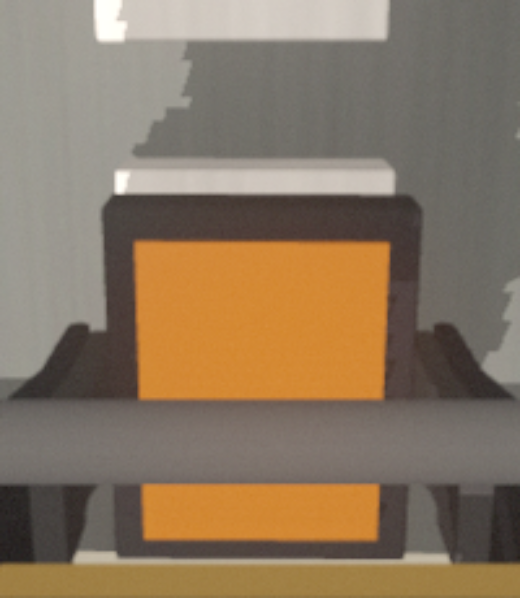

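Request:
jog_arm(
  rows=[
    {"dp": [2.3,-1.3,5],"turn": [0,0,0],"grip": 0.3},
    {"dp": [2.3,-1.3,9],"turn": [0,0,0],"grip": 0.3},
    {"dp": [2.3,-1.3,11],"turn": [0,0,0],"grip": 0.3},
    {"dp": [2.3,-1.3,11],"turn": [0,0,0],"grip": 0.3},
    {"dp": [2.3,-1.3,11],"turn": [0,0,0],"grip": 0.3},
  ],
)

```text
time_s: 17.75
position: [0.5992, -0.2492, 0.0095]
tcp_rot: [[0.013, 1.0, -0.0], [1.0, -0.013, 0.0], [0.0, -0.0, -1.0]]
force: [-0.7, 0.4, 1.5]
opening: 0.64
```

```bash
python3 -c "
from h import *
plan([.6003,-.2492,.009],89.35)
c,p,d=snap('wrist','16_w'); X=pts(c,d)
plan([.6003,-.2492,.009],89.35)
cv2.imwrite('pics/16_c.png',cv2.resize(np.ascontiguousarray(p[100:330,160:360,::-1]),(520,598)))
for v in range(150,196,2): print(v,(X[v,230]*1000).round(1),(X[v,280]*1000).round(1))
"
```

```text
t 17.75 pos [ 0.5992 -0.2492  0.0095] yaw 89.23 dp mm [-0.   1.1  0.5] turnz -0.12 open 0.64 F [-0.7  0.4  1.5] tilt [-0.    0.01]
t 17.8 pos [ 0.5992 -0.2491  0.0095] yaw 89.23 dp mm [-0.1  1.1  0.5] turnz -0.12 open 0.639 F [-0.3  0.8  1.3] tilt [-0.    0.01]
150 [ 584.5 -204.     7.2] [ 610.4 -204.5    6.3]
152 [ 584.5 -205.     7.2] [ 610.4 -205.5    6.3]
154 [ 584.3 -206.2    6.5] [ 610.3 -206.5    6.9]
156 [ 584.3 -207.2    6.4] [ 610.3 -207.4    7.5]
158 [ 584.3 -208.3    6.6] [ 610.4 -208.7    6.3]
160 [ 584.3 -209.3    6.9] [ 610.3 -209.6    7.1]
162 [ 584.2 -210.4    6.4] [ 610.4 -210.8    6.3]
164 [ 584.1 -211.6    5.7] [ 610.3 -211.6    7.5]
166 [ 584.1 -212.6    5.9] [ 610.4 -212.9    6. ]
168 [ 584.1 -213.4    7.2] [ 610.3 -213.8    7.1]
170 [ 584.6 -213.4   12.8] [ 610.  -213.6   13.6]
172 [ 585.1 -213.4   18.5] [ 609.7 -213.7   18.4]
174 [ 585.6 -213.2   24.3] [ 609.5 -213.8   23. ]
176 [ 585.9 -213.4   28.1] [ 609.2 -213.7   28.2]
178 [ 586.4 -213.2   33.6] [ 608.9 -213.6   32.9]
180 [ 586.3 -214.3   32.7] [ 608.9 -214.5   33.3]
182 [ 586.3 -215.    33.6] [ 609.  -215.7   32.1]
184 [ 586.4 -215.7   34.8] [ 608.9 -216.4   33. ]
186 [ 586.2 -217.1   32.4] [ 608.9 -217.3   33. ]
188 [ 586.2 -217.8   33.4] [ 608.9 -218.2   33.1]
190 [ 586.2 -218.8   33.4] [ 608.9 -219.2   33.1]
192 [ 586.3 -219.4   34.6] [ 608.8 -219.8   34.5]
194 [ 586.4 -219.9   36.4] [ 608.8 -220.5   35.4]
```

View pics/16_c.png

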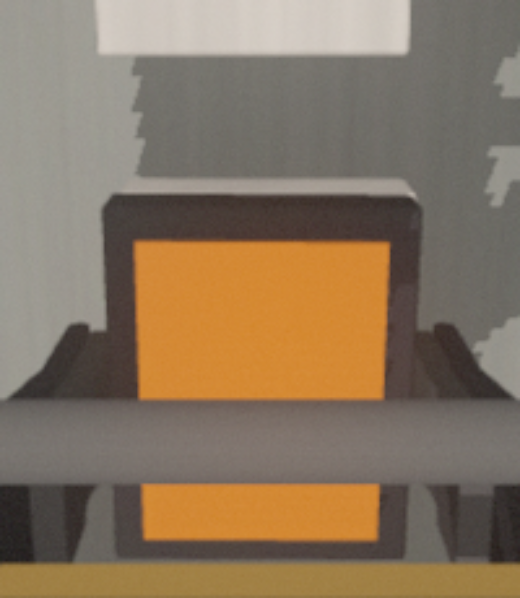

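Request:
jog_arm(
  rows=[
    {"dp": [0,0,0],"turn": [0,0,0],"grip": 0.74},
    {"dp": [0,0,0],"turn": [0,0,0],"grip": 0.74},
    {"dp": [0,0.5,0],"turn": [0,0,0],"grip": 0.74},
    {"dp": [0,0.5,5],"turn": [0,0,0],"grip": 0.74},
    {"dp": [0,0.5,8],"turn": [0,0,0],"grip": 0.74},
    {"dp": [0,0.5,8],"turn": [0,0,0],"grip": 0.74},
    {"dp": [0,0.5,8],"turn": [0,0,0],"grip": 0.5},
    {"dp": [0,0.5,8],"turn": [0,0,0],"grip": 0.5},
    {"dp": [0,0.5,8],"turn": [0,0,0],"grip": 0.5},
    {"dp": [0,0.5,8],"turn": [0,0,0],"grip": 0.5},
  ],
)

```text
time_s: 18.8
position: [0.6002, -0.2492, 0.0013]
tcp_rot: [[0.013, 1.0, 0.001], [1.0, -0.013, -0.0], [-0.0, 0.001, -1.0]]
force: [2.5, 0.2, -2.1]
opening: 0.643
```

```bash
python3 -c "
from h import *
plan([.6003,-.2492,.009],89.35)
"
```

```text
t 18.8 pos [ 0.6002 -0.2492  0.0013] yaw 89.23 dp mm [-0.   0.1 -7.7] turnz -0.12 open 0.643 F [ 2.5  0.2 -2.1] tilt [ 0.05 -0.01]
```

Request:
jog_arm(
  rows=[
    {"dp": [0,0,0],"turn": [0,0,0],"grip": 0.78},
    {"dp": [0,0,0],"turn": [0,0,0],"grip": 0.78},
    {"dp": [0,0,0],"turn": [0,0,0],"grip": 0.78},
    {"dp": [0,0,-15],"turn": [0,0,0],"grip": 0.78},
    {"dp": [0,0,-50],"turn": [0,0,0],"grip": 0.9},
    {"dp": [0,0,-100],"turn": [0,0,0],"grip": 1},
    {"dp": [0,0,-150],"turn": [0,0,0],"grip": 1},
    {"dp": [0,0,-200],"turn": [0,0,0],"grip": 1},
    {"dp": [0,0,-250],"turn": [0,0,0],"grip": 1},
    {"dp": [0,0,-250],"turn": [0,0,0],"grip": 1},
  ],
)

```text
time_s: 19.8
position: [0.6041, -0.2517, 0.2621]
tcp_rot: [[0.013, 1.0, 0.016], [1.0, -0.013, -0.01], [-0.01, 0.016, -1.0]]
force: [0.0, -0.5, 0.6]
opening: 0.996
```

Request:
jog_arm(
  rows=[
    {"dp": [0,0,0],"turn": [0,0,0],"grip": 1},
    {"dp": [0,0,0],"turn": [0,0,0],"grip": 1},
  ],
)

```text
time_s: 20.0
position: [0.5987, -0.2485, 0.2507]
tcp_rot: [[0.013, 1.0, -0.002], [1.0, -0.013, 0.001], [0.001, -0.002, -1.0]]
force: [-0.2, -0.0, 0.4]
opening: 1.0
```

```bash
python3 -c "
from h import *
plan()
c,p,d,X=blocks('17_w')
g=cv2.cvtColor(p,cv2.COLOR_RGB2GRAY)
m=g>125; m[150:]=0;m[:,:200]=0;m[:,330:]=0; m&=(X[...,2]<.03)
for cnt in rects(p,m,1000): print(cv2.boundingRect(cnt),sidefit(c,cnt,.021))
m=(X[...,2]>.026)&(X[...,2]<.045); m[:,:200]=0; m[:,330:]=0;m[215:]=0
for cnt in rects(p,m,1000): print(cv2.boundingRect(cnt),sidefit(c,cnt,.033))
cv2.imwrite('pics/17_c.png',cv2.resize(np.ascontiguousarray(p[20:230,160:360,::-1]),(570,598)))
t=snap('top','17_t')
"
```

```text
t 20.0 pos [ 0.5987 -0.2485  0.2507] yaw 89.24 dp mm [0. 0. 0.] turnz 0 open 1.0 F [-0.2 -0.   0.4] tilt [-0.11  0.07]
px (238, 133, 49, 61) z 0.0354 ctr [ 0.6007 -0.2469] S,L 55.6 69.4 longyaw 89.25
px (235, 46, 51, 66) z 0.0215 ctr [ 0.5994 -0.154 ] S,L 55.8 69.0 longyaw 89.19
px (227, 0, 55, 30) z 0.0215 ctr [ 0.594  -0.0853] S,L 28.8 55.9 longyaw -7.36
(234, 46, 52, 67) {'ctr': array([ 0.5986, -0.1545]), 'L': np.float64(70.2), 'S': np.float64(55.7), 'yaws': array([89.19, 89.21, 89.58, 89.74])}
(226, 0, 56, 32) {'ctr': array([ 0.5929, -0.0879]), 'L': np.float64(56.1), 'S': np.float64(27.7), 'yaws': array([-7.24, -6.81, -0.83, -7.36])}
(238, 134, 49, 60) {'ctr': array([ 0.6007, -0.2479]), 'L': np.float64(68.7), 'S': np.float64(54.9), 'yaws': array([89.22, 88.87, 89.98, 89.85])}
```

View pics/17_c.png

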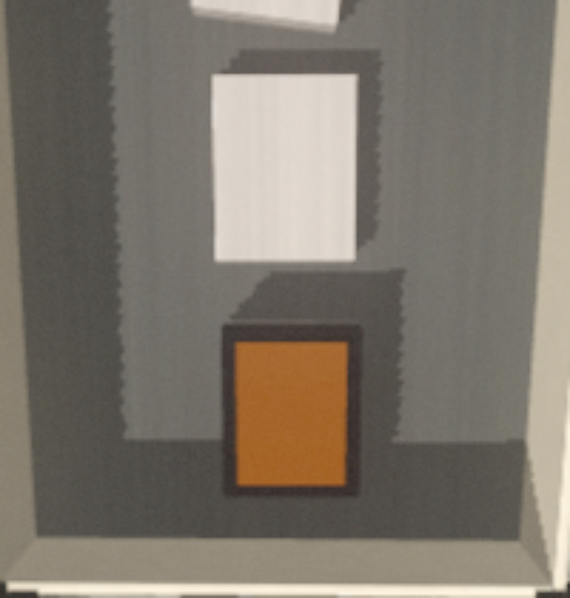

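View pics/17_t.png

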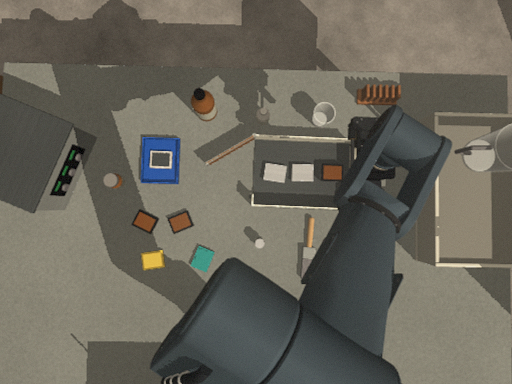

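Request:
jog_arm(
  rows=[
    {"dp": [40,-15,0],"turn": [0,0,0],"grip": 1},
    {"dp": [85,-30,0],"turn": [0,0,-3],"grip": 1},
    {"dp": [130,-45,0],"turn": [0,0,-8],"grip": 1},
    {"dp": [175,-60,10],"turn": [0,0,-13],"grip": 1},
    {"dp": [220,-75,20],"turn": [0,0,-18],"grip": 1},
    {"dp": [265,-90,30],"turn": [0,0,-24],"grip": 1},
    {"dp": [310,-105,40],"turn": [0,0,-24],"grip": 1},
    {"dp": [355,-120,50],"turn": [0,0,-24],"grip": 1},
    {"dp": [395,-135,50],"turn": [0,0,-24],"grip": 1},
    {"dp": [426,-147,50],"turn": [0,0,-24],"grip": 1},
  ],
)

```text
time_s: 21.1
position: [0.4559, 0.1807, 0.1996]
tcp_rot: [[-0.396, 0.918, -0.005], [0.918, 0.396, -0.0], [0.002, -0.005, -1.0]]
force: [0.6, 0.4, -0.3]
opening: 0.999
```

Request:
jog_arm(
  rows=[
    {"dp": [0,0,0],"turn": [0,0,0],"grip": 1},
    {"dp": [0,0,0],"turn": [0,0,0],"grip": 1},
    {"dp": [0,0,0],"turn": [0,0,0],"grip": 1},
  ],
)

```text
time_s: 21.4
position: [0.4587, 0.1779, 0.2008]
tcp_rot: [[-0.394, 0.919, -0.001], [0.919, 0.394, -0.001], [-0.0, -0.001, -1.0]]
force: [-0.3, 0.1, -0.4]
opening: 1.0
```

```bash
python3 -c "
from h import *
plan()
c,p,d,X=amber('18_w')
m=cv2.cvtColor(p,cv2.COLOR_RGB2HSV); m=(m[...,0]<18)&(m[...,1]>140)&(m[...,2]>50); m[225:]=0
for cnt in rects(p,m,800): print(cv2.boundingRect(cnt),sidefit(c,cnt,.014))
plan([.4301,.2427,-.011],113.4)
"
```

```text
t 21.4 pos [0.4587 0.1779 0.2008] yaw 113.2 dp mm [0. 0. 0.] turnz 0 open 1.0 F [-0.3  0.1 -0.4] tilt [-0.06 -0.01]
px (237, 72, 44, 60) z 0.0143 ctr [0.4295 0.241 ] S,L 44.4 57.9 longyaw -66.82
px (277, 0, 48, 26) z 0.0144 ctr [0.4336 0.3325] S,L 21.7 44.5 longyaw 23.15
(237, 72, 44, 60) {'ctr': array([0.4296, 0.2409]), 'L': np.float64(57.6), 'S': np.float64(43.6), 'yaws': array([-66.64, -65.11, -65.99, -67.  ])}
t 21.45 pos [0.4589 0.1777 0.2009] yaw 113.15 dp mm [ 71.1  -0.8 211.9] turnz -0.25 open 1.005 F [0.1 0.1 0.3] tilt [-0.04 -0.01]
```

View pics/18_w.png

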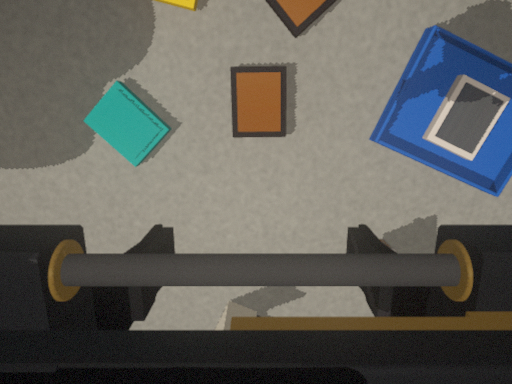

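Request:
jog_arm(
  rows=[
    {"dp": [35,-2,20],"turn": [0,0,0],"grip": 1},
    {"dp": [69.7,-2,60],"turn": [0,0,0],"grip": 1},
    {"dp": [69.7,-2,100],"turn": [0,0,0],"grip": 1},
    {"dp": [69.7,-2,140],"turn": [0,0,0],"grip": 1},
    {"dp": [69.7,-2,170],"turn": [0,0,0],"grip": 1},
    {"dp": [69.7,-2,190],"turn": [0,0,0],"grip": 1},
    {"dp": [69.7,-2,202],"turn": [0,0,0],"grip": 1},
    {"dp": [69.7,-2,202],"turn": [0,0,0],"grip": 1},
    {"dp": [69.7,-2,202],"turn": [0,0,0],"grip": 1},
  ],
)

```text
time_s: 22.35
position: [0.4299, 0.2416, -0.0003]
tcp_rot: [[-0.394, 0.919, 0.001], [0.919, 0.394, 0.0], [-0.0, 0.001, -1.0]]
force: [-0.3, -0.3, 0.3]
opening: 1.004
```

```bash
python3 -c "
from h import *
plan([.4296,.2409,-.011],113.4)
c,p,d=snap('wrist','19_w')
"
```

```text
t 22.35 pos [ 4.299e-01  2.416e-01 -3.000e-04] yaw 113.18 dp mm [-0.5 -0.6 10.7] turnz -0.22 open 1.004 F [-0.3 -0.3  0.3] tilt [ 0.05 -0.01]
```

View pics/19_w.png

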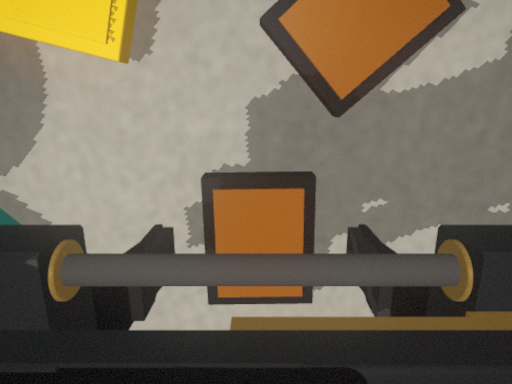

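Request:
jog_arm(
  rows=[
    {"dp": [-0.5,-0.5,5],"turn": [0,0,0],"grip": 1},
    {"dp": [-0.5,-0.5,10.5],"turn": [0,0,0],"grip": 0.9},
    {"dp": [-0.5,-0.5,10.5],"turn": [0,0,0],"grip": 0.4},
    {"dp": [-0.5,-0.5,10.5],"turn": [0,0,0],"grip": 0.4},
    {"dp": [-0.5,-0.5,10.5],"turn": [0,0,0],"grip": 0.4},
    {"dp": [-0.5,-0.5,10.5],"turn": [0,0,0],"grip": 0.4},
    {"dp": [-0.5,-0.5,10.5],"turn": [0,0,0],"grip": 0.4},
    {"dp": [-0.5,-0.5,10.5],"turn": [0,0,0],"grip": 0.4},
    {"dp": [-0.5,-0.5,10.5],"turn": [0,0,0],"grip": 0.3},
    {"dp": [-0.5,-0.5,10.5],"turn": [0,0,0],"grip": 0.3},
  ],
)

```text
time_s: 23.4
position: [0.429, 0.2414, -0.011]
tcp_rot: [[-0.395, 0.919, 0.0], [0.919, 0.395, 0.0], [0.0, 0.0, -1.0]]
force: [0.1, 1.0, 1.7]
opening: 0.636
```

```bash
python3 -c "
from h import *
plan([.43,.22,.2],89.3)
"
```

```text
t 23.4 pos [ 0.429   0.2414 -0.011 ] yaw 113.24 dp mm [ -20.1   -7.4 -211. ] turnz 23.94 open 0.636 F [0.1 1.  1.7] tilt [0.02 0.  ]
```

Request:
jog_arm(
  rows=[
    {"dp": [0,0,-20],"turn": [0,0,0],"grip": 0.3},
    {"dp": [0,0,-65],"turn": [0,0,0],"grip": 0.3},
    {"dp": [0,0,-110],"turn": [0,0,0],"grip": 0.3},
    {"dp": [0,0,-155],"turn": [0,0,4],"grip": 0.3},
    {"dp": [-30,-2,-200],"turn": [0,0,8],"grip": 0.3},
    {"dp": [-70,-4,-215],"turn": [0,0,12],"grip": 0.3},
    {"dp": [-115,-6,-215],"turn": [0,0,16],"grip": 0.3},
    {"dp": [-160,-9,-215],"turn": [0,0,20],"grip": 0.3},
    {"dp": [-205,-12,-215],"turn": [0,0,24],"grip": 0.3},
    {"dp": [-250,-14,-215],"turn": [0,0,24],"grip": 0.3},
  ],
)

```text
time_s: 24.4
position: [0.5142, 0.0044, 0.2036]
tcp_rot: [[0.015, 1.0, -0.001], [1.0, -0.015, 0.0], [0.0, -0.001, -1.0]]
force: [0.9, -0.6, -0.7]
opening: 0.635
```

```bash
python3 -c "
from h import *
plan([.599,-.2245,.2],89.3)
"
```

```text
t 24.4 pos [0.5142 0.0044 0.2036] yaw 89.17 dp mm [-227.7   88.1    3.5] turnz -0.13 open 0.635 F [ 0.9 -0.6 -0.7] tilt [-0.06  0.02]
```

Request:
jog_arm(
  rows=[
    {"dp": [-45,20,0],"turn": [0,0,0],"grip": 0.3},
    {"dp": [-90,40,0],"turn": [0,0,0],"grip": 0.3},
    {"dp": [-135,60,0],"turn": [0,0,0],"grip": 0.3},
    {"dp": [-180,75,0],"turn": [0,0,0],"grip": 0.3},
    {"dp": [-215,88,0],"turn": [0,0,0],"grip": 0.3},
    {"dp": [-230,88,0],"turn": [0,0,0],"grip": 0.3},
    {"dp": [-230,88,0],"turn": [0,0,0],"grip": 0.3},
    {"dp": [-230,88,0],"turn": [0,0,0],"grip": 0.3},
    {"dp": [-230,88,0],"turn": [0,0,0],"grip": 0.3},
  ],
)

```text
time_s: 25.3
position: [0.5987, -0.2228, 0.2036]
tcp_rot: [[0.012, 1.0, -0.002], [1.0, -0.012, 0.002], [0.002, -0.002, -1.0]]
force: [0.2, 0.2, -1.0]
opening: 0.637
```

```bash
python3 -c "
from h import *
plan()
c,p,d,X=blocks('20_w')
g=cv2.cvtColor(p,cv2.COLOR_RGB2GRAY)
m=g>125; m[180:]=0;m[:,:190]=0;m[:,330:]=0; m&=(X[...,2]<.03)
for cnt in rects(p,m,1000): print(cv2.boundingRect(cnt),sidefit(c,cnt,.021))
plan([.599,-.1545,.02],89.3)
"
```

```text
t 25.3 pos [ 0.5987 -0.2228  0.2036] yaw 89.33 dp mm [0. 0. 0.] turnz 0 open 0.637 F [ 0.2  0.2 -1. ] tilt [-0.09  0.09]
px (236, 161, 55, 15) z 0.0339 ctr [ 0.6015 -0.2178] S,L 14.4 55.0 longyaw -0.68
px (232, 66, 57, 72) z 0.0215 ctr [ 0.5994 -0.1533] S,L 55.8 68.8 longyaw 89.31
px (224, 0, 63, 48) z 0.0215 ctr [ 0.595  -0.0786] S,L 42.1 56.1 longyaw -6.96
(231, 66, 58, 73) {'ctr': array([ 0.5987, -0.1538]), 'L': np.float64(69.9), 'S': np.float64(55.8), 'yaws': array([89.37, 89.23, 89.48, 89.06])}
(223, 0, 64, 51) {'ctr': array([ 0.594 , -0.0807]), 'L': np.float64(55.8), 'S': np.float64(40.7), 'yaws': array([-7.25, -7.76, -0.73, -7.74])}
t 25.35 pos [ 0.599  -0.2228  0.2038] yaw 89.35 dp mm [ 68.1  -0.6 183.9] turnz 0.05 open 0.64 F [ 0.6 -0.4 -0.9] tilt [-0.06  0.06]
```

View pics/20_w.png

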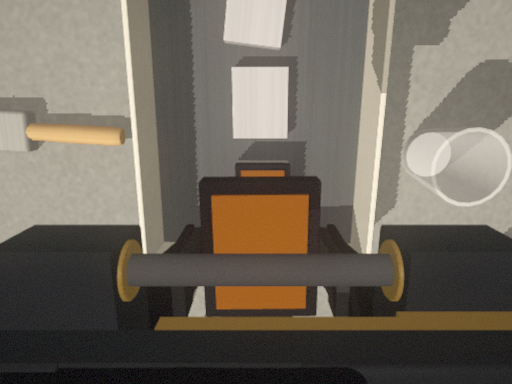

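Request:
jog_arm(
  rows=[
    {"dp": [40,-0.5,0],"turn": [0,0,0],"grip": 0.3},
    {"dp": [69.5,-0.5,10],"turn": [0,0,0],"grip": 0.3},
    {"dp": [69.5,-0.5,50],"turn": [0,0,0],"grip": 0.3},
    {"dp": [69.5,-0.5,90],"turn": [0,0,0],"grip": 0.3},
    {"dp": [69.5,-0.5,125],"turn": [0,0,0],"grip": 0.3},
    {"dp": [69.5,-0.5,155],"turn": [0,0,0],"grip": 0.3},
    {"dp": [69.5,-0.5,175],"turn": [0,0,0],"grip": 0.3},
    {"dp": [69.5,-0.5,184],"turn": [0,0,0],"grip": 0.3},
    {"dp": [69.5,-0.5,184],"turn": [0,0,0],"grip": 0.3},
    {"dp": [69.5,-0.5,184],"turn": [0,0,0],"grip": 0.3},
  ],
)

```text
time_s: 26.35
position: [0.6008, -0.1553, 0.0209]
tcp_rot: [[0.012, 1.0, 0.002], [1.0, -0.012, -0.001], [-0.001, 0.002, -1.0]]
force: [-0.1, 0.3, -1.2]
opening: 0.645
```

```bash
cat >> h.py <<'E'
def front(tag,cols=(235,250,265,280)):
    c,p,d=snap('wrist',tag); X=pts(c,d)
    cv2.imwrite(f'pics/{tag}_c.png',cv2.resize(np.ascontiguousarray(p[100:330,160:360,::-1]),(520,598)))
    s=bot.read_state(); R=np.array(s['tcp_rot']); Q=(X-np.array(s['position']))@R*1000
    for u in cols:
        col=Q[120:200,u]; Z=X[120:200,u,2]*1000
        b=(Z>10)&(Z<19); t=(Z>24)&(col[:,0]<45)&(col[:,0]>25)
        print(u,'block face x',np.median(col[b,0]).round(2) if b.any() else None,n:=int(b.sum()),'plate frontmost x',np.sort(col[t,0])[-3:].round(2),'plate z',np.median(Z[t]).round(1))
E
python3 -c "
from h import *
plan([.5988,-.1533,.009],89.3)
front('21')
plan([.5988,-.1533,.009],89.3)
"
```

```text
t 26.35 pos [ 0.6008 -0.1553  0.0209] yaw 89.29 dp mm [ 1.9 -2.  11.9] turnz -0.01 open 0.645 F [-0.1  0.3 -1.2] tilt [ 0.09 -0.04]
235 block face x 36.9 2 plate frontmost x [34.74 34.76 34.82] plate z 44.7
250 block face x 36.93 2 plate frontmost x [34.84 34.88 34.92] plate z 44.3
265 block face x 36.78 3 plate frontmost x [34.89 34.91 34.97] plate z 44.5
280 block face x 36.84 3 plate frontmost x [34.94 34.95 35.04] plate z 44.4
t 26.4 pos [ 0.6011 -0.1556  0.0213] yaw 89.27 dp mm [ 2.3 -2.4 12.3] turnz -0.03 open 0.64 F [ 1.1 -0.1 -0.4] tilt [ 0.14 -0.06]
```

View pics/21_c.png

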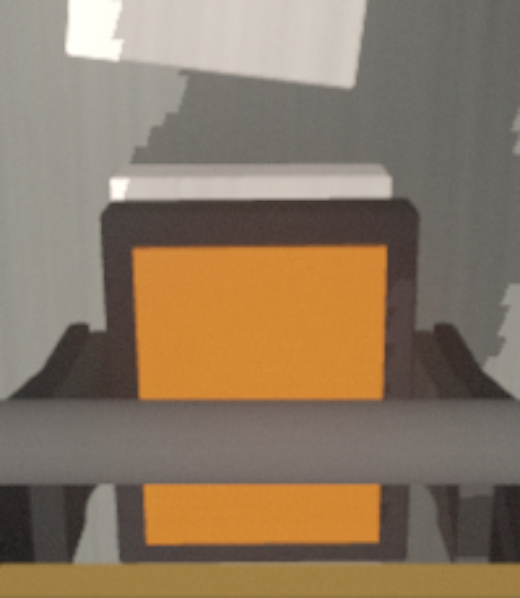

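Request:
jog_arm(
  rows=[
    {"dp": [2.1,-2.1,4],"turn": [0,0,0],"grip": 0.3},
    {"dp": [2.1,-2.1,8],"turn": [0,0,0],"grip": 0.3},
    {"dp": [2.1,-2.1,11],"turn": [0,0,0],"grip": 0.3},
    {"dp": [2.1,-2.1,11],"turn": [0,0,0],"grip": 0.3},
    {"dp": [2.1,-2.1,11],"turn": [0,0,0],"grip": 0.3},
  ],
)

```text
time_s: 26.9
position: [0.5979, -0.1533, 0.01]
tcp_rot: [[0.013, 1.0, 0.0], [1.0, -0.013, 0.0], [0.0, 0.0, -1.0]]
force: [-1.0, 1.1, 6.6]
opening: 0.635
```

```bash
python3 -c "
from h import *
plan([.5988,-.1533,.009],89.3)
front('22')
"
```

```text
t 26.9 pos [ 0.5979 -0.1533  0.01  ] yaw 89.24 dp mm [0.  0.9 1. ] turnz -0.06 open 0.635 F [-1.   1.1  6.6] tilt [0.01 0.  ]
235 block face x 34.56 4 plate frontmost x [34.38 34.43 34.48] plate z 33.6
250 block face x 34.62 3 plate frontmost x [34.41 34.49 34.53] plate z 33.7
265 block face x 34.73 3 plate frontmost x [34.39 34.48 34.71] plate z 33.4
280 block face x 34.68 3 plate frontmost x [34.57 34.59 34.77] plate z 33.6
```

View pics/22_c.png

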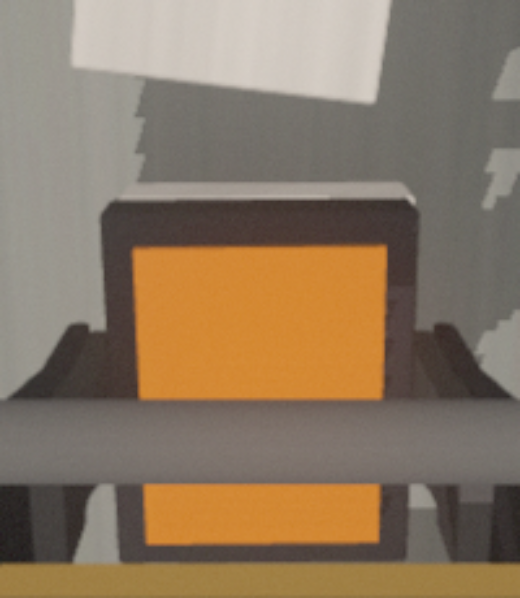

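Request:
jog_arm(
  rows=[
    {"dp": [0,0,0],"turn": [0,0,0],"grip": 0.74},
    {"dp": [0,0,0],"turn": [0,0,0],"grip": 0.74},
    {"dp": [0,0.8,0],"turn": [0,0,0],"grip": 0.74},
    {"dp": [0,0.8,5],"turn": [0,0,0],"grip": 0.74},
    {"dp": [0,0.8,8],"turn": [0,0,0],"grip": 0.74},
    {"dp": [0,0.8,8],"turn": [0,0,0],"grip": 0.74},
    {"dp": [0,0.8,8],"turn": [0,0,0],"grip": 0.5},
    {"dp": [0,0.8,8],"turn": [0,0,0],"grip": 0.5},
    {"dp": [0,0.8,8],"turn": [0,0,0],"grip": 0.5},
    {"dp": [0,0.8,8],"turn": [0,0,0],"grip": 0.5},
  ],
)

```text
time_s: 27.95
position: [0.599, -0.1534, 0.0008]
tcp_rot: [[0.013, 1.0, 0.0], [1.0, -0.013, -0.0], [-0.0, 0.0, -1.0]]
force: [1.3, 0.2, -2.8]
opening: 0.643
```

Request:
jog_arm(
  rows=[
    {"dp": [0,0,0],"turn": [0,0,0],"grip": 0.78},
    {"dp": [0,0,0],"turn": [0,0,0],"grip": 0.78},
    {"dp": [0,0,0],"turn": [0,0,0],"grip": 0.78},
    {"dp": [0,0,-15],"turn": [0,0,0],"grip": 0.78},
    {"dp": [0,0,-50],"turn": [0,0,0],"grip": 0.9},
    {"dp": [0,0,-100],"turn": [0,0,0],"grip": 1},
    {"dp": [0,0,-150],"turn": [0,0,0],"grip": 1},
    {"dp": [0,0,-200],"turn": [0,0,0],"grip": 1},
    {"dp": [0,0,-250],"turn": [0,0,0],"grip": 1},
    {"dp": [0,0,-250],"turn": [0,0,0],"grip": 1},
  ],
)

```text
time_s: 28.95
position: [0.6033, -0.1553, 0.261]
tcp_rot: [[0.013, 1.0, 0.017], [1.0, -0.013, -0.008], [-0.007, 0.017, -1.0]]
force: [0.4, -0.1, 0.3]
opening: 1.001
```

Request:
jog_arm(
  rows=[
    {"dp": [0,0,0],"turn": [0,0,0],"grip": 1},
    {"dp": [0,0,0],"turn": [0,0,0],"grip": 1},
  ],
)

```text
time_s: 29.15
position: [0.5974, -0.1529, 0.25]
tcp_rot: [[0.013, 1.0, -0.002], [1.0, -0.013, 0.001], [0.001, -0.002, -1.0]]
force: [-1.0, 0.5, -0.5]
opening: 1.0
```

```bash
python3 -c "
from h import *
plan()
c,p,d,X=blocks('23_w')
g=cv2.cvtColor(p,cv2.COLOR_RGB2GRAY)
m=g>125; m[150:]=0;m[:,:190]=0;m[:,330:]=0; m&=(X[...,2]<.03)
for cnt in rects(p,m,1000): print(cv2.boundingRect(cnt),sidefit(c,cnt,.021))
c,p,d=snap('top','23_t');X=pts(c,d)
hsv=cv2.cvtColor(p,cv2.COLOR_RGB2HSV)
m=(hsv[...,0]<16)&(hsv[...,1]>120)&(X[...,2]<.05)&(X[...,0]<.7)
for cnt in rects(p,m,60): print(cv2.boundingRect(cnt),fitquad(c,cnt,.014))
"
```

```text
t 29.15 pos [ 0.5974 -0.1529  0.25  ] yaw 89.24 dp mm [0. 0. 0.] turnz 0 open 1.0 F [-1.   0.5 -0.5] tilt [-0.14  0.06]
px (241, 210, 47, 14) z 0.0333 ctr [ 0.6008 -0.2155] S,L 16.4 55.3 longyaw -0.73
px (238, 134, 49, 61) z 0.0354 ctr [ 0.5995 -0.1523] S,L 55.6 69.4 longyaw 89.25
px (232, 49, 56, 70) z 0.0215 ctr [ 0.5969 -0.0636] S,L 55.8 69.8 longyaw 82.42
(231, 49, 57, 71) {'ctr': array([ 0.5961, -0.0641]), 'L': np.float64(69.8), 'S': np.float64(55.9), 'yaws': array([82.42, 82.65, 82.29, 82.64])}
(204, 0, 126, 20) {'ctr': array([0.6065, 0.0128]), 'L': np.float64(131.9), 'S': np.float64(16.9), 'yaws': array([ 3.22, -3.77, -0.84, -0.19])}
(134, 212, 21, 19) (array([0.42881448, 0.35843106]), 46.00887680053711, 59.97696304321289, 64.73707580566406)
(294, 165, 8, 14) (array([ 0.6023736 , -0.13832484]), 23.07108497619629, 43.055519104003906, 0.8232749700546265)
```

View pics/23_w.png

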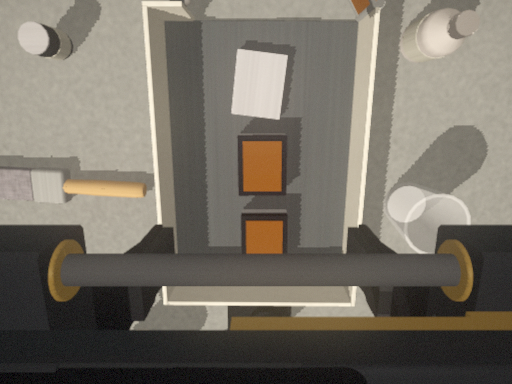

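View pics/23_t.png

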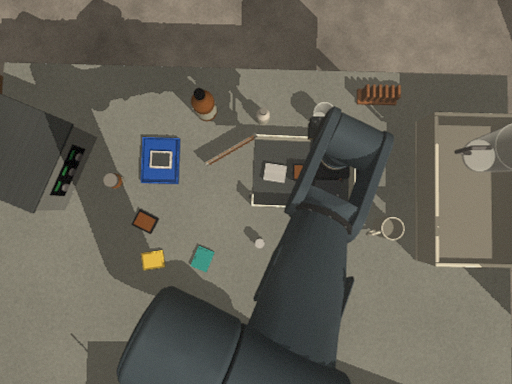

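Request:
jog_arm(
  rows=[
    {"dp": [45,-20,0],"turn": [0,0,0],"grip": 1},
    {"dp": [90,-40,0],"turn": [0,0,3],"grip": 1},
    {"dp": [135,-60,0],"turn": [0,0,8],"grip": 1},
    {"dp": [180,-80,10],"turn": [0,0,13],"grip": 1},
    {"dp": [225,-100,20],"turn": [0,0,18],"grip": 1},
    {"dp": [270,-120,30],"turn": [0,0,22],"grip": 1},
    {"dp": [315,-140,40],"turn": [0,0,25.7],"grip": 1},
    {"dp": [360,-160,50],"turn": [0,0,25.7],"grip": 1},
    {"dp": [405,-185,50],"turn": [0,0,25.7],"grip": 1},
    {"dp": [446,-205,50],"turn": [0,0,25.7],"grip": 1},
  ],
)

```text
time_s: 30.25
position: [0.3971, 0.2963, 0.1989]
tcp_rot: [[0.446, 0.895, -0.004], [0.895, -0.446, -0.002], [-0.004, -0.003, -1.0]]
force: [1.0, 0.1, 0.3]
opening: 1.0
```

Request:
jog_arm(
  rows=[
    {"dp": [0,0,0],"turn": [0,0,0],"grip": 1},
    {"dp": [0,0,0],"turn": [0,0,0],"grip": 1},
    {"dp": [0,0,0],"turn": [0,0,0],"grip": 1},
  ],
)

```text
time_s: 30.55
position: [0.3997, 0.2944, 0.2001]
tcp_rot: [[0.446, 0.895, -0.001], [0.895, -0.446, -0.001], [-0.002, -0.001, -1.0]]
force: [0.4, 0.3, -1.0]
opening: 0.999
```

```bash
python3 -c "
from h import *
plan()
c,p,d,X=amber('24_w')
m=cv2.cvtColor(p,cv2.COLOR_RGB2HSV); m=(m[...,0]<18)&(m[...,1]>140)&(m[...,2]>50); m[225:]=0
for cnt in rects(p,m,800): 
  r=sidefit(c,cnt,.014); print(cv2.boundingRect(cnt),r); plan([*r['ctr'],-.011],np.nanmean(r['yaws']))
"
```

```text
t 30.55 pos [0.3997 0.2944 0.2001] yaw 63.5 dp mm [0. 0. 0.] turnz 0 open 0.999 F [ 0.4  0.3 -1. ] tilt [-0.04 -0.09]
px (236, 73, 44, 60) z 0.0146 ctr [0.4281 0.3563] S,L 43.4 58.0 longyaw 64.28
(236, 73, 44, 60) {'ctr': array([0.4283, 0.3561]), 'L': np.float64(57.1), 'S': np.float64(43.0), 'yaws': array([64.84, 63.48, 64.32, 64.28])}
t 30.6 pos [0.4001 0.2941 0.2003] yaw 63.44 dp mm [ 68.3  -2.4 211.2] turnz -0.79 open 1.002 F [-0.1  0.1  0.3] tilt [-0.03 -0.07]
```

View pics/24_w.png

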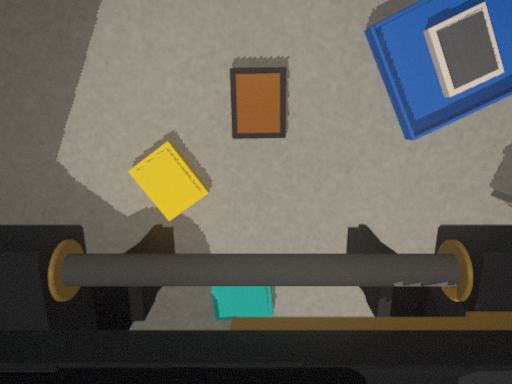

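Request:
jog_arm(
  rows=[
    {"dp": [35,-2.3,20],"turn": [0,0,-0.8],"grip": 1},
    {"dp": [68.3,-2.3,60],"turn": [0,0,-0.8],"grip": 1},
    {"dp": [68.3,-2.3,100],"turn": [0,0,-0.8],"grip": 1},
    {"dp": [68.3,-2.3,140],"turn": [0,0,-0.8],"grip": 1},
    {"dp": [68.3,-2.3,170],"turn": [0,0,-0.8],"grip": 1},
    {"dp": [68.3,-2.3,190],"turn": [0,0,-0.8],"grip": 1},
    {"dp": [68.3,-2.3,202],"turn": [0,0,-0.8],"grip": 1},
    {"dp": [68.3,-2.3,202],"turn": [0,0,-0.8],"grip": 1},
    {"dp": [68.3,-2.3,202],"turn": [0,0,-0.8],"grip": 1},
  ],
)

```text
time_s: 31.5
position: [0.4291, 0.357, -0.0007]
tcp_rot: [[0.434, 0.901, 0.001], [0.901, -0.434, 0.0], [0.001, 0.001, -1.0]]
force: [0.3, 0.3, 0.5]
opening: 1.0
```

```bash
python3 -c "
from h import *
plan([.4283,.3561,-.011],64.3)
c,p,d=snap('wrist','25_w')
"
```

```text
t 31.5 pos [ 0.4291  0.357  -0.0007] yaw 64.26 dp mm [-1.2 -0.3 10.3] turnz -0.04 open 1.0 F [0.3 0.3 0.5] tilt [0.03 0.04]
```

View pics/25_w.png

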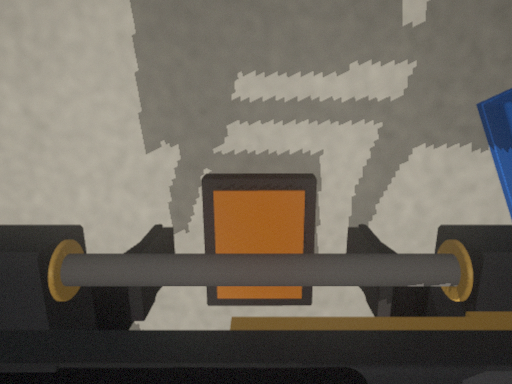

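Request:
jog_arm(
  rows=[
    {"dp": [-1,-0.3,5],"turn": [0,0,0],"grip": 1},
    {"dp": [-1,-0.3,10.2],"turn": [0,0,0],"grip": 0.9},
    {"dp": [-1,-0.3,10.2],"turn": [0,0,0],"grip": 0.4},
    {"dp": [-1,-0.3,10.2],"turn": [0,0,0],"grip": 0.4},
    {"dp": [-1,-0.3,10.2],"turn": [0,0,0],"grip": 0.4},
    {"dp": [-1,-0.3,10.2],"turn": [0,0,0],"grip": 0.4},
    {"dp": [-1,-0.3,10.2],"turn": [0,0,0],"grip": 0.4},
    {"dp": [-1,-0.3,10.2],"turn": [0,0,0],"grip": 0.4},
    {"dp": [-1,-0.3,10.2],"turn": [0,0,0],"grip": 0.3},
    {"dp": [-1,-0.3,10.2],"turn": [0,0,0],"grip": 0.3},
  ],
)

```text
time_s: 32.55
position: [0.4275, 0.3568, -0.0112]
tcp_rot: [[0.433, 0.901, 0.0], [0.901, -0.433, 0.0], [0.0, 0.0, -1.0]]
force: [-0.6, 1.2, 1.9]
opening: 0.637
```

```bash
python3 -c "
from h import *
plan([.5965-.009,-.0638-.0694,.2],82.5)
"
```

```text
t 32.55 pos [ 0.4275  0.3568 -0.0112] yaw 64.34 dp mm [-372.3  356.5 -211.3] turnz -18.16 open 0.637 F [-0.6  1.2  1.9] tilt [0.01 0.02]
```

Request:
jog_arm(
  rows=[
    {"dp": [0,0,-20],"turn": [0,0,0],"grip": 0.3},
    {"dp": [0,0,-65],"turn": [0,0,0],"grip": 0.3},
    {"dp": [0,0,-110],"turn": [0,0,0],"grip": 0.3},
    {"dp": [0,0,-155],"turn": [0,0,-4],"grip": 0.3},
    {"dp": [-20,20,-195],"turn": [0,0,-8],"grip": 0.3},
    {"dp": [-50,50,-215],"turn": [0,0,-12],"grip": 0.3},
    {"dp": [-80,80,-215],"turn": [0,0,-16],"grip": 0.3},
    {"dp": [-112,110,-215],"turn": [0,0,-18],"grip": 0.3},
    {"dp": [-145,142,-215],"turn": [0,0,-18],"grip": 0.3},
    {"dp": [-178,174,-215],"turn": [0,0,-18],"grip": 0.3},
  ],
)

```text
time_s: 33.55
position: [0.5067, 0.1192, 0.2035]
tcp_rot: [[0.133, 0.991, -0.001], [0.991, -0.133, 0.0], [-0.0, -0.001, -1.0]]
force: [0.8, 0.8, -0.5]
opening: 0.635
```

```bash
python3 -c "
from h import *
plan([.5965-.009,-.0638-.0694,.2],82.5)
"
```

```text
t 33.55 pos [0.5067 0.1192 0.2035] yaw 82.36 dp mm [-239.4  113.6    3.4] turnz -0.14 open 0.635 F [ 0.8  0.8 -0.5] tilt [-0.04 -0.  ]
```

Request:
jog_arm(
  rows=[
    {"dp": [-42,20,0],"turn": [0,0,0],"grip": 0.3},
    {"dp": [-84,40,0],"turn": [0,0,0],"grip": 0.3},
    {"dp": [-126,60,0],"turn": [0,0,0],"grip": 0.3},
    {"dp": [-168,80,0],"turn": [0,0,0],"grip": 0.3},
    {"dp": [-210,100,0],"turn": [0,0,0],"grip": 0.3},
    {"dp": [-242,113,0],"turn": [0,0,0],"grip": 0.3},
    {"dp": [-242,113,0],"turn": [0,0,0],"grip": 0.3},
    {"dp": [-242,113,0],"turn": [0,0,0],"grip": 0.3},
    {"dp": [-242,113,0],"turn": [0,0,0],"grip": 0.3},
  ],
)

```text
time_s: 34.45
position: [0.5858, -0.1328, 0.2031]
tcp_rot: [[0.133, 0.991, -0.002], [0.991, -0.133, 0.001], [0.001, -0.002, -1.0]]
force: [-0.5, 1.3, -1.6]
opening: 0.639
```

```bash
python3 -c "
from h import *
plan()
c,p,d,X=blocks('26_w')
g=cv2.cvtColor(p,cv2.COLOR_RGB2GRAY)
m=g>125; m[180:]=0;m[:,:190]=0;m[:,330:]=0; m&=(X[...,2]<.03)
for cnt in rects(p,m,1000): print(cv2.boundingRect(cnt),sidefit(c,cnt,.021))
plan([.5965,-.0638,.022],82.5)
"
```

```text
t 34.45 pos [ 0.5858 -0.1328  0.2031] yaw 82.37 dp mm [0. 0. 0.] turnz 0 open 0.639 F [-0.5  1.3 -1.6] tilt [-0.12  0.06]
px (246, 152, 56, 23) z 0.0342 ctr [ 0.6005 -0.1246] S,L 22.4 55.9 longyaw -7.63
px (234, 65, 57, 72) z 0.0215 ctr [ 0.5969 -0.0633] S,L 55.8 68.6 longyaw 82.35
(230, 65, 61, 76) {'ctr': array([ 0.5954, -0.0643]), 'L': np.float64(71.0), 'S': np.float64(57.4), 'yaws': array([82.44, 84.69, 88.95, 82.18])}
(193, 0, 137, 36) {'ctr': array([0.6067, 0.0157]), 'L': np.float64(127.9), 'S': np.float64(24.0), 'yaws': array([ -5.8 , -14.59,  -7.67,  -0.95])}
t 34.5 pos [ 0.586  -0.1326  0.2033] yaw 82.41 dp mm [ 69.4   1.7 181.3] turnz -0.09 open 0.637 F [ 0.5  0.3 -0.9] tilt [-0.09  0.04]
```

View pics/26_w.png

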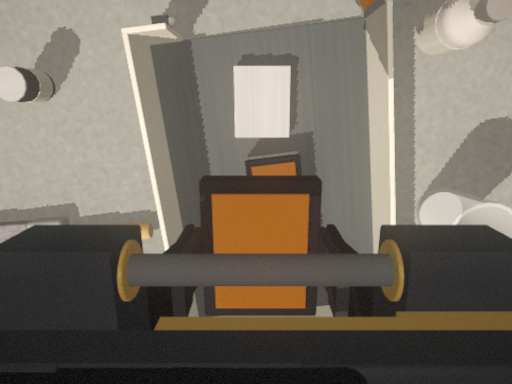

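Request:
jog_arm(
  rows=[
    {"dp": [40,1.6,0],"turn": [0,0,0],"grip": 0.3},
    {"dp": [69.6,1.6,10],"turn": [0,0,0],"grip": 0.3},
    {"dp": [69.6,1.6,50],"turn": [0,0,0],"grip": 0.3},
    {"dp": [69.6,1.6,90],"turn": [0,0,0],"grip": 0.3},
    {"dp": [69.6,1.6,125],"turn": [0,0,0],"grip": 0.3},
    {"dp": [69.6,1.6,155],"turn": [0,0,0],"grip": 0.3},
    {"dp": [69.6,1.6,175],"turn": [0,0,0],"grip": 0.3},
    {"dp": [69.6,1.6,183],"turn": [0,0,0],"grip": 0.3},
    {"dp": [69.6,1.6,183],"turn": [0,0,0],"grip": 0.3},
    {"dp": [69.6,1.6,183],"turn": [0,0,0],"grip": 0.3},
  ],
)

```text
time_s: 35.5
position: [0.5984, -0.0649, 0.0217]
tcp_rot: [[0.132, 0.991, 0.002], [0.991, -0.132, -0.0], [-0.0, 0.002, -1.0]]
force: [0.2, -0.8, -0.1]
opening: 0.636
```

```bash
python3 -c "
from h import *
plan([.5964,-.0635,.009],82.4)
front('27')
plan([.5964,-.0635,.009],82.4)
"
```

```text
t 35.5 pos [ 0.5984 -0.0649  0.0217] yaw 82.39 dp mm [ 1.1 -2.2 12.7] turnz -0.01 open 0.636 F [ 0.2 -0.8 -0.1] tilt [ 0.1  -0.01]
235 block face x 36.18 4 plate frontmost x [35.15 35.34 35.41] plate z 45.4
250 block face x 36.14 3 plate frontmost x [35.13 35.15 35.22] plate z 45.6
265 block face x 36.1 2 plate frontmost x [35.24 35.25 35.25] plate z 45.6
280 block face x 36.09 3 plate frontmost x [35.18 35.33 35.36] plate z 45.5
t 35.55 pos [ 0.5987 -0.0652  0.022 ] yaw 82.37 dp mm [ 1.3 -2.6 13. ] turnz -0.03 open 0.64 F [ 0.2 -1.4 -0.8] tilt [ 0.15 -0.02]
```

View pics/27_c.png

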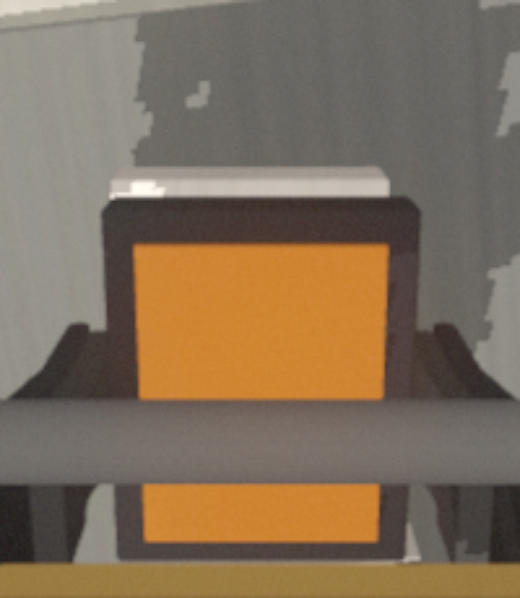

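Request:
jog_arm(
  rows=[
    {"dp": [1.1,-2.3,4],"turn": [0,0,0],"grip": 0.3},
    {"dp": [1.1,-2.3,8],"turn": [0,0,0],"grip": 0.3},
    {"dp": [1.1,-2.3,11.5],"turn": [0,0,0],"grip": 0.3},
    {"dp": [1.1,-2.3,11.5],"turn": [0,0,0],"grip": 0.3},
    {"dp": [1.1,-2.3,11.5],"turn": [0,0,0],"grip": 0.3},
  ],
)

```text
time_s: 36.05
position: [0.5956, -0.0639, 0.0097]
tcp_rot: [[0.133, 0.991, 0.0], [0.991, -0.133, -0.0], [0.0, 0.0, -1.0]]
force: [-1.6, 0.4, 4.1]
opening: 0.643
```

```bash
python3 -c "
from h import *
plan([.5964,-.0635,.009],82.4)
front('28')
"
```

```text
t 36.05 pos [ 0.5956 -0.0639  0.0097] yaw 82.34 dp mm [0.5 0.7 0.7] turnz -0.06 open 0.643 F [-1.6  0.4  4.1] tilt [0.02 0.  ]
235 block face x 35.38 3 plate frontmost x [34.91 34.97 35.12] plate z 33.9
250 block face x 35.41 3 plate frontmost x [34.96 35.08 35.12] plate z 33.9
265 block face x 35.44 4 plate frontmost x [35.06 35.09 35.22] plate z 33.4
280 block face x 35.36 3 plate frontmost x [34.97 34.98 35.34] plate z 33.3
```

View pics/28_c.png

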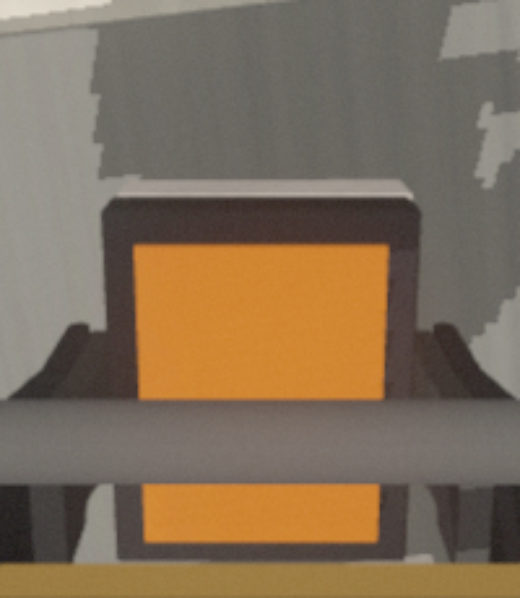

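Request:
jog_arm(
  rows=[
    {"dp": [0.4,0,-1],"turn": [0,0,0],"grip": 0.3},
    {"dp": [0.4,0.5,-1],"turn": [0,0,0],"grip": 0.3},
    {"dp": [0.4,0.5,0],"turn": [0,0,0],"grip": 0.3},
    {"dp": [0.4,0.5,0],"turn": [0,0,0],"grip": 0.3},
  ],
)

```text
time_s: 36.5
position: [0.5962, -0.0636, 0.0097]
tcp_rot: [[0.133, 0.991, 0.0], [0.991, -0.133, -0.0], [-0.0, 0.0, -1.0]]
force: [-1.9, 1.1, 5.5]
opening: 0.64
```

Request:
jog_arm(
  rows=[
    {"dp": [0,0,0],"turn": [0,0,0],"grip": 0.74},
    {"dp": [0,0,0],"turn": [0,0,0],"grip": 0.74},
    {"dp": [0,0.3,0],"turn": [0,0,0],"grip": 0.74},
    {"dp": [0,0.3,5],"turn": [0,0,0],"grip": 0.74},
    {"dp": [0,0.3,8],"turn": [0,0,0],"grip": 0.74},
    {"dp": [0,0.3,8],"turn": [0,0,0],"grip": 0.74},
    {"dp": [0,0.3,8],"turn": [0,0,0],"grip": 0.5},
    {"dp": [0,0.3,8],"turn": [0,0,0],"grip": 0.5},
    {"dp": [0,0.3,8],"turn": [0,0,0],"grip": 0.5},
    {"dp": [0,0.3,8],"turn": [0,0,0],"grip": 0.5},
  ],
)

```text
time_s: 37.5
position: [0.5964, -0.0636, 0.0011]
tcp_rot: [[0.133, 0.991, -0.0], [0.991, -0.133, -0.0], [-0.0, -0.0, -1.0]]
force: [0.4, -0.1, -1.1]
opening: 0.64
```

```bash
python3 -c "
from h import *
plan([.5964,-.0635,.009],82.4)
front('29')
"
```

```text
t 37.5 pos [ 0.5964 -0.0636  0.0011] yaw 82.34 dp mm [ 0.1  0.  -7.9] turnz -0.06 open 0.64 F [ 0.4 -0.1 -1.1] tilt [-0. -0.]
235 block face x 34.98 4 plate frontmost x [34.9  34.93 34.96] plate z 33.3
250 block face x 34.89 4 plate frontmost x [34.85 34.85 35.07] plate z 33.3
265 block face x 34.98 4 plate frontmost x [34.9  34.95 35.  ] plate z 33.1
280 block face x 35.07 4 plate frontmost x [35.01 35.1  35.12] plate z 33.1
```

Flush. Release, rise and look at everything.

Request:
jog_arm(
  rows=[
    {"dp": [0,0,0],"turn": [0,0,0],"grip": 0.78},
    {"dp": [0,0,0],"turn": [0,0,0],"grip": 0.78},
    {"dp": [0,0,0],"turn": [0,0,0],"grip": 0.78},
    {"dp": [0,0,-15],"turn": [0,0,0],"grip": 0.78},
    {"dp": [0,0,-50],"turn": [0,0,0],"grip": 0.9},
    {"dp": [0,0,-100],"turn": [0,0,0],"grip": 1},
    {"dp": [0,0,-150],"turn": [0,0,0],"grip": 1},
    {"dp": [-40,0,-200],"turn": [0,0,0],"grip": 1},
    {"dp": [-80,0,-250],"turn": [0,0,0],"grip": 1},
    {"dp": [-120,0,-280],"turn": [0,0,0],"grip": 1},
  ],
)

```text
time_s: 38.55
position: [0.5831, -0.1624, 0.2668]
tcp_rot: [[0.132, 0.991, 0.003], [0.991, -0.132, -0.001], [-0.001, 0.003, -1.0]]
force: [0.4, -0.5, -0.7]
opening: 0.997
```

Request:
jog_arm(
  rows=[
    {"dp": [0,0,0],"turn": [0,0,0],"grip": 1},
    {"dp": [0,0,0],"turn": [0,0,0],"grip": 1},
    {"dp": [0,0,0],"turn": [0,0,0],"grip": 1},
  ],
)

```text
time_s: 38.85
position: [0.582, -0.1611, 0.262]
tcp_rot: [[0.133, 0.991, -0.002], [0.991, -0.133, 0.002], [0.001, -0.002, -1.0]]
force: [-0.6, 0.7, -0.1]
opening: 0.999
```

```bash
python3 -c "
from h import *
plan()
c,p,d,X=blocks('30_w')
np.save('pics/30_d.npy',d)
c,p,d=snap('top','30_t');np.save('pics/30_td.npy',d)
snap('scene','30_s')
"
```

```text
t 38.85 pos [ 0.582  -0.1611  0.262 ] yaw 82.36 dp mm [0. 0. 0.] turnz 0 open 0.999 F [-0.6  0.7 -0.1] tilt [-0.13  0.07]
px (260, 198, 47, 26) z 0.0348 ctr [ 0.6019 -0.2226] S,L 32.0 56.8 longyaw -7.61
px (248, 122, 53, 65) z 0.0352 ctr [ 0.5994 -0.1528] S,L 55.6 70.9 longyaw 89.45
px (237, 42, 51, 66) z 0.0354 ctr [ 0.597  -0.0635] S,L 55.6 68.2 longyaw 82.33
```

View pics/30_w.png

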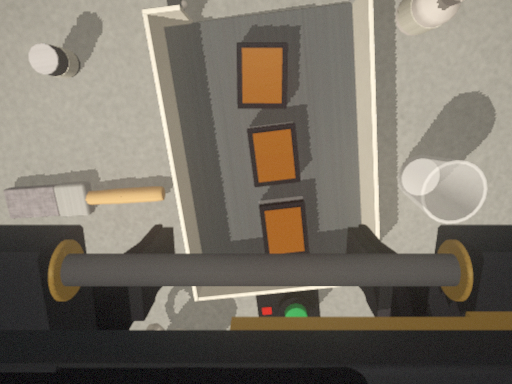

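View pics/30_t.png

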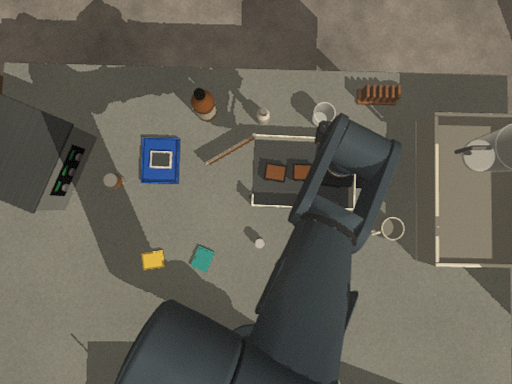

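View pics/30_s.png

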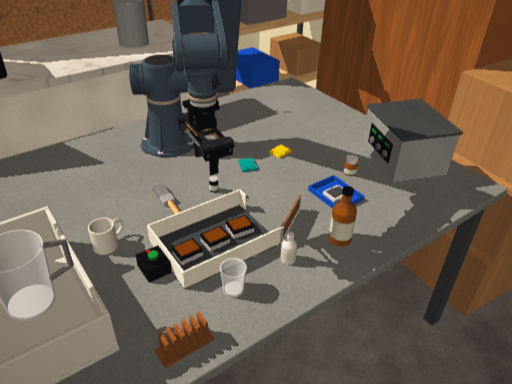

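```bash
python3 -c "
from h import *
c=cam('top');d=np.load('pics/30_td.npy');X=pts(c,d);p=cv2.imread('pics/30_t.png')
hsv=cv2.cvtColor(p,cv2.COLOR_BGR2HSV)
k=(X[...,2]>.03)&(X[...,2]<.08)&(X[...,1]>.0)&(X[...,1]<.25)&(X[...,0]>.52)&(X[...,0]<.75)
v,u=np.nonzero(k)
for a,b in zip(v,u):
  pass
P=X[k]; amber=(hsv[...,0]<18)&(hsv[...,1]>90)
ka=k&amber; Pa=X[ka]; print(len(Pa),Pa.min(0),Pa.max(0))
Pt=Pa[Pa[:,2]>.055]
vx,vy,x0,y0=cv2.fitLine(Pt[:,:2].astype(np.float32),cv2.DIST_HUBER,0,.01,.01).ravel(); print(vx,vy,x0,y0,np.degrees(np.arctan2(vy,vx)))
t=(Pt[:,:2]-[x0,y0])@[vx,vy]; print(t.min(),t.max(),[x0+t.min()*vx,y0+t.min()*vy],[x0+t.max()*vx,y0+t.max()*vy])
# bay walls top
kw=(X[...,2]>.058)&(X[...,2]<.072)&(hsv[...,1]<70)&(hsv[...,2]>150)&(X[...,0]>.45)&(X[...,0]<.75)&(X[...,1]<.04)&(X[...,1]>-.34)
for y in (-.02,-.05,-.1): 
  q=X[kw&(np.abs(X[...,1]-y)<.006)]; print(y, np.sort(q[:,0]).round(4)[[0,len(q)//4,len(q)//2,-1]] if len(q) else None)
q=X[kw&(X[...,1]>-.06)]; print(q[:,1].max())
print('button')
g=(hsv[...,0]>45)&(hsv[...,0]<75)&(hsv[...,1]>120)
print(X[g&(X[...,1]<-.2)].mean(0) if g.any() else None)
"
```

```text
116 [0.62000143 0.01041896 0.03010939] [0.70687009 0.15011767 0.06909062]
0.51778746 -0.8555093 0.6656699 0.07902554 -58.81604
-0.0838989167936166 0.07974099244861825 [np.float64(0.6222281113295862), np.float64(0.1508018387716683)] [np.float64(0.7069588037200514), np.float64(0.010806377647010423)]
-0.02 [0.4896 0.4898 0.71   0.7133]
-0.05 [0.4903 0.4904 0.7088 0.7116]
-0.1 [0.4882 0.4882 0.7081 0.7111]
0.010907142640010387
button
[nan nan nan]<string>:21: RuntimeWarning: Mean of empty slice.
  ret = um.true_divide(
```

```bash
python3 -c "
from h import *
c=cam('top');d=np.load('pics/30_td.npy');X=pts(c,d)
for nm,(xl,xh,yl,yh) in dict(brown=(.66,.9,.05,.28),white=(.72,.9,-.08,.045)).items():
  k=(X[...,0]>xl)&(X[...,0]<xh)&(X[...,1]>yl)&(X[...,1]<yh)
  for z0,z1 in ((.02,.06),(.06,.1),(.1,.15),(.15,.21)):
    q=X[k&(X[...,2]>z0)&(X[...,2]<z1)]
    if len(q): print(nm,z0,len(q),q.min(0).round(3),q.max(0).round(3),q.mean(0).round(3))
for u,v in [(203,95),(203,103),(263,113),(263,117)]: print(X[v,u])
c2=cam('wrist');d=np.load('pics/30_d.npy');X=pts(c2,d)
k=(X[...,0]>.7)&(X[...,1]>-.12)&(X[...,2]>.03)&(X[...,2]<.15)
for a in (X[20,430],X[10,430],X[8,462]): print(a)
p=cv2.imread('pics/30_w.png'); hsv=cv2.cvtColor(p,cv2.COLOR_BGR2HSV)
g=(hsv[...,0]>45)&(hsv[...,0]<75)&(hsv[...,1]>120); print('button',X[g].mean(0),g.sum())
"
```

```text
brown 0.02 103 [0.66  0.052 0.02 ] [0.805 0.278 0.059] [0.737 0.158 0.038]
brown 0.06 120 [0.66  0.051 0.06 ] [0.805 0.195 0.1  ] [0.742 0.128 0.076]
brown 0.1 326 [0.766 0.131 0.1  ] [0.831 0.199 0.15 ] [0.789 0.16  0.129]
brown 0.15 142 [0.785 0.15  0.15 ] [0.815 0.18  0.194] [0.797 0.164 0.184]
white 0.02 43 [ 0.756 -0.041  0.021] [0.778 0.002 0.06 ] [ 0.763 -0.018  0.042]
white 0.06 118 [ 0.758 -0.039  0.06 ] [ 0.8 -0.   0.1] [ 0.774 -0.018  0.075]
white 0.1 24 [ 0.771 -0.03   0.1  ] [ 0.79  -0.012  0.105] [ 0.778 -0.02   0.102]
[0.7939645  0.15442837 0.19082204]
[0.78484346 0.16013686 0.14436865]
[ 0.77062704 -0.0180488   0.10214904]
[ 0.7655671  -0.01931724  0.07365142]
[ 0.76785057 -0.03608546  0.06358858]
[ 0.76573046 -0.02788762  0.06827809]
[ 0.834879   -0.01831745 -0.00135635]
button [ 0.59563672 -0.31235491  0.11257125] 186
```

Request:
jog_arm(
  rows=[
    {"dp": [40,6,0],"turn": [0,0,6],"grip": 0},
    {"dp": [80,13,0],"turn": [0,0,12],"grip": 0},
    {"dp": [120,19,0],"turn": [0,0,18],"grip": 0},
    {"dp": [160,26,0],"turn": [0,0,24],"grip": 0},
    {"dp": [200,32,0],"turn": [0,0,30],"grip": 0},
    {"dp": [240,39,0],"turn": [0,0,36],"grip": 0},
    {"dp": [280,45,0],"turn": [0,0,42],"grip": 0},
    {"dp": [320,51,0],"turn": [0,0,48],"grip": 0},
    {"dp": [320,51,0],"turn": [0,0,51.2],"grip": 0},
    {"dp": [320,51,0],"turn": [0,0,51.2],"grip": 0},
  ],
)

```text
time_s: 40.0
position: [0.6755, 0.1505, 0.261]
tcp_rot: [[0.854, 0.52, -0.003], [0.52, -0.854, -0.0], [-0.003, -0.001, -1.0]]
force: [-0.8, -0.5, 0.0]
opening: 0.172
```

Request:
jog_arm(
  rows=[
    {"dp": [0,0,0],"turn": [0,0,0],"grip": 0},
    {"dp": [0,0,0],"turn": [0,0,0],"grip": 0},
    {"dp": [0,0,0],"turn": [0,0,0],"grip": 0},
    {"dp": [0,0,0],"turn": [0,0,0],"grip": 0},
    {"dp": [0,0,0],"turn": [0,0,0],"grip": 0},
    {"dp": [0,0,0],"turn": [0,0,0],"grip": 0},
  ],
)

```text
time_s: 40.6
position: [0.6764, 0.1477, 0.2629]
tcp_rot: [[0.856, 0.517, 0.0], [0.517, -0.856, 0.0], [0.0, 0.0, -1.0]]
force: [0.4, 0.4, 1.2]
opening: 0.006
```

```bash
python3 -c "
from h import *
plan([.6755,.149,.017],31.2)
c,p,d=snap('wrist','31_w')
c,p,d=snap('scene','31_s')
"
```

```text
t 40.6 pos [0.6764 0.1477 0.2629] yaw 31.11 dp mm [-1.000e-01 -1.600e+00  2.459e+02] turnz -0.09 open 0.006 F [0.4 0.4 1.2] tilt [0.   0.01]
```

View pics/31_w.png

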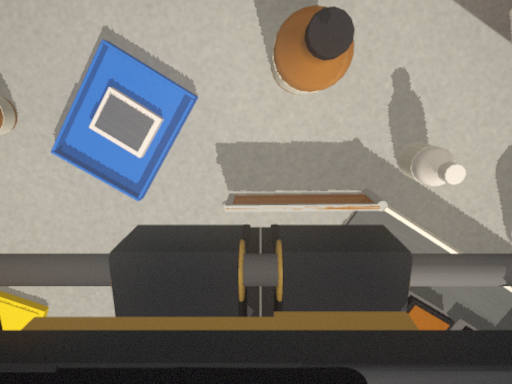

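View pics/31_s.png

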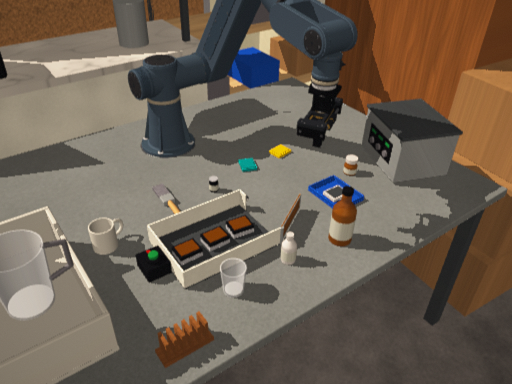

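Request:
jog_arm(
  rows=[
    {"dp": [0,-1,45],"turn": [0,0,0],"grip": 0},
    {"dp": [0,-1,90],"turn": [0,0,0],"grip": 0},
    {"dp": [0,-1,130],"turn": [0,0,0],"grip": 0},
    {"dp": [0,-1,165],"turn": [0,0,0],"grip": 0},
    {"dp": [0,-1,195],"turn": [0,0,0],"grip": 0},
    {"dp": [0,-1,220],"turn": [0,0,0],"grip": 0},
    {"dp": [0,-1,240],"turn": [0,0,0],"grip": 0},
    {"dp": [0,-1,245],"turn": [0,0,0],"grip": 0},
    {"dp": [0,-1,245],"turn": [0,0,0],"grip": 0},
  ],
)

```text
time_s: 41.6
position: [0.6753, 0.1489, 0.0169]
tcp_rot: [[0.856, 0.517, -0.002], [0.517, -0.856, -0.0], [-0.001, -0.001, -1.0]]
force: [0.5, -0.4, -0.4]
opening: 0.005
```

```bash
python3 -c "
from h import *
H=np.array([.7095,.006])
for th in (50,40,30,20,12,6,2,0):
  t=np.radians(th);P=H+.14*np.array([-np.cos(t),np.sin(t)])+.0135*np.array([np.sin(t),np.cos(t)])
  print(th,P.round(4)); plan([*P,.017],90-th)
c,p,d=snap('scene','32_s')
"
```

```text
50 [0.6299 0.1219]
t 41.6 pos [0.6753 0.1489 0.0169] yaw 31.14 dp mm [-52.9  -0.4   0. ] turnz -8.86 open 0.005 F [ 0.5 -0.4 -0.4] tilt [-0.05 -0.08]
40 [0.6109 0.1063]
t 41.6 pos [0.6753 0.1489 0.0169] yaw 31.14 dp mm [-77.1   3.1   0.1] turnz -18.86 open 0.005 F [ 0.5 -0.4 -0.4] tilt [-0.05 -0.08]
30 [0.595  0.0877]
t 41.6 pos [0.6753 0.1489 0.0169] yaw 31.14 dp mm [-1.004e+02  1.080e+01  1.000e-01] turnz -28.86 open 0.005 F [ 0.5 -0.4 -0.4] tilt [-0.05 -0.08]
20 [0.5826 0.0666]
t 41.6 pos [0.6753 0.1489 0.0169] yaw 31.14 dp mm [-1.22e+02  2.25e+01  1.00e-01] turnz -38.86 open 0.005 F [ 0.5 -0.4 -0.4] tilt [-0.05 -0.08]
12 [0.5754 0.0483]
t 41.6 pos [0.6753 0.1489 0.0169] yaw 31.14 dp mm [-1.376e+02  3.440e+01  1.000e-01] turnz -46.86 open 0.005 F [ 0.5 -0.4 -0.4] tilt [-0.05 -0.08]
6 [0.5717 0.0341]
t 41.6 pos [0.6753 0.1489 0.0169] yaw 31.14 dp mm [-1.481e+02  4.470e+01  1.000e-01] turnz -52.86 open 0.005 F [ 0.5 -0.4 -0.4] tilt [-0.05 -0.08]
2 [0.5701 0.0244]
t 41.6 pos [0.6753 0.1489 0.0169] yaw 31.14 dp mm [-1.545e+02  5.210e+01  1.000e-01] turnz -56.86 open 0.005 F [ 0.5 -0.4 -0.4] tilt [-0.05 -0.08]
0 [0.5695 0.0195]
t 41.6 pos [0.6753 0.1489 0.0169] yaw 31.14 dp mm [-1.575e+02  5.600e+01  1.000e-01] turnz -58.86 open 0.005 F [ 0.5 -0.4 -0.4] tilt [-0.05 -0.08]
```

View pics/32_s.png

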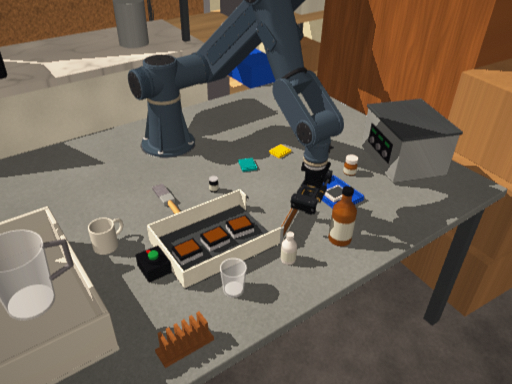

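Request:
jog_arm(
  rows=[
    {"dp": [-12,0,0],"turn": [0,0,0],"grip": 0},
    {"dp": [-24,0,0],"turn": [0,0,0],"grip": 0},
    {"dp": [-36,0,0],"turn": [0,0,-3],"grip": 0},
    {"dp": [-45,0,0],"turn": [0,0,-6],"grip": 0},
    {"dp": [-53,0,0],"turn": [0,0,-9],"grip": 0},
    {"dp": [-61,1,0],"turn": [0,0,-12],"grip": 0},
    {"dp": [-69,2,0],"turn": [0,0,-15.5],"grip": 0},
    {"dp": [-77,3,0],"turn": [0,0,-19],"grip": 0},
    {"dp": [-89,6.5,0],"turn": [0,0,-24],"grip": 0},
    {"dp": [-100,11,0],"turn": [0,0,-29],"grip": 0},
  ],
)

```text
time_s: 42.65
position: [0.5974, 0.0877, 0.0199]
tcp_rot: [[0.494, 0.869, 0.004], [0.869, -0.494, 0.0], [0.002, 0.004, -1.0]]
force: [0.1, -0.6, 0.5]
opening: 0.006
```

```bash
python3 -c "
from h import *
H=np.array([.7095,.006])
for th in (20,12,6,2):
  t=np.radians(th);P=H+.14*np.array([-np.cos(t),np.sin(t)])+.0135*np.array([np.sin(t),np.cos(t)])
  print(th,P.round(4)); plan([*P,.017],90-th)
c,p,d=snap('scene','33_s')
c,p,d=snap('wrist','33_w')
"
```

```text
20 [0.5826 0.0666]
t 42.65 pos [0.5974 0.0877 0.0199] yaw 60.37 dp mm [-25.7  -2.4   2.9] turnz -9.63 open 0.006 F [ 0.1 -0.6  0.5] tilt [0.22 0.13]
12 [0.5754 0.0483]
t 42.65 pos [0.5974 0.0877 0.0199] yaw 60.37 dp mm [-45.2   0.4   2.8] turnz -17.63 open 0.006 F [ 0.1 -0.6  0.5] tilt [0.22 0.13]
6 [0.5717 0.0341]
t 42.65 pos [0.5974 0.0877 0.0199] yaw 60.37 dp mm [-59.4   4.2   2.8] turnz -23.63 open 0.006 F [ 0.1 -0.6  0.5] tilt [0.22 0.13]
2 [0.5701 0.0244]
t 42.65 pos [0.5974 0.0877 0.0199] yaw 60.37 dp mm [-68.6   7.6   2.8] turnz -27.63 open 0.006 F [ 0.1 -0.6  0.5] tilt [0.22 0.13]
```

View pics/33_s.png

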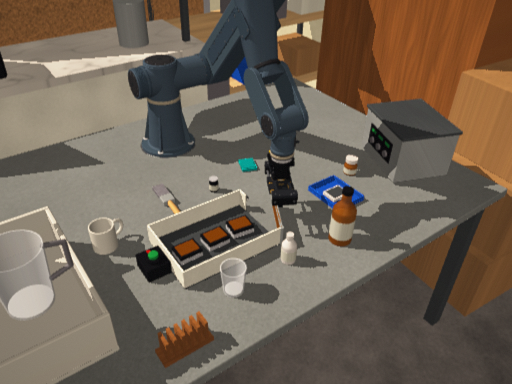

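Door moves with the finger. Continue to about 6°.

Request:
jog_arm(
  rows=[
    {"dp": [-8,-1,0],"turn": [0,0,-3],"grip": 0},
    {"dp": [-17,-2,0],"turn": [0,0,-6.5],"grip": 0},
    {"dp": [-26,-2.5,0],"turn": [0,0,-10],"grip": 0},
    {"dp": [-33,-1.5,0],"turn": [0,0,-13],"grip": 0},
    {"dp": [-40,-0.5,0],"turn": [0,0,-16],"grip": 0},
    {"dp": [-45,0.5,0],"turn": [0,0,-18],"grip": 0},
    {"dp": [-50,2,0],"turn": [0,0,-20],"grip": 0},
    {"dp": [-55,3,0],"turn": [0,0,-22],"grip": 0},
    {"dp": [-58,4,0],"turn": [0,0,-24],"grip": 0},
    {"dp": [-58,4,0],"turn": [0,0,-24],"grip": 0},
  ],
)

```text
time_s: 43.75
position: [0.5721, 0.0353, 0.0189]
tcp_rot: [[0.104, 0.995, 0.003], [0.995, -0.104, -0.0], [-0.0, 0.003, -1.0]]
force: [-0.9, 0.8, 0.1]
opening: 0.008
```

```bash
python3 -c "
from h import *
plan([.57,.02,.017],90)
c,p,d=snap('wrist','34_w')
"
```

```text
t 43.75 pos [0.5721 0.0353 0.0189] yaw 84.02 dp mm [-15.5  -0.5   1.9] turnz -5.98 open 0.008 F [-0.9  0.8  0.1] tilt [ 0.18 -0.  ]
```

View pics/34_w.png

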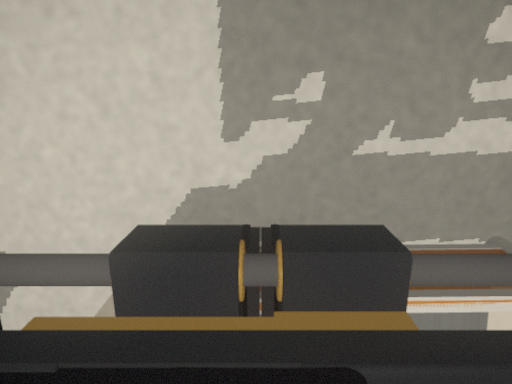

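Now push slowly over the catch, watching the force.

Request:
jog_arm(
  rows=[
    {"dp": [-2,0,0],"turn": [0,0,-2],"grip": 0},
    {"dp": [-4,0,0],"turn": [0,0,-4],"grip": 0},
    {"dp": [-6,0,0],"turn": [0,0,-6],"grip": 0},
    {"dp": [-8,0,0],"turn": [0,0,-6],"grip": 0},
    {"dp": [-8,0,0],"turn": [0,0,-6],"grip": 0},
    {"dp": [-8,0,0],"turn": [0,0,-6],"grip": 0},
  ],
)

```text
time_s: 44.4
position: [0.5703, 0.0278, 0.0182]
tcp_rot: [[-0.002, 1.0, 0.001], [1.0, 0.002, -0.0], [-0.0, 0.001, -1.0]]
force: [0.7, 1.0, -0.1]
opening: 0.007
```

Request:
jog_arm(
  rows=[
    {"dp": [-2,0,0],"turn": [0,0,0],"grip": 0},
    {"dp": [-4,0,0],"turn": [0,0,0],"grip": 0},
    {"dp": [-4,0,0],"turn": [0,0,0],"grip": 0},
    {"dp": [-4,0,0],"turn": [0,0,0],"grip": 0},
  ],
)

```text
time_s: 44.8
position: [0.5701, 0.0246, 0.018]
tcp_rot: [[-0.001, 1.0, 0.001], [1.0, 0.001, 0.002], [0.002, 0.001, -1.0]]
force: [0.5, 6.3, 1.8]
opening: 0.009
```

Request:
jog_arm(
  rows=[
    {"dp": [-1.5,0,0],"turn": [0,0,0],"grip": 0},
    {"dp": [-3,0,0],"turn": [0,0,0],"grip": 0},
    {"dp": [-4,0,0],"turn": [0,0,0],"grip": 0},
    {"dp": [-4,0,0],"turn": [0,0,0],"grip": 0},
  ],
)

```text
time_s: 45.2
position: [0.5701, 0.0244, 0.018]
tcp_rot: [[0.002, 1.0, 0.001], [1.0, -0.002, 0.007], [0.007, 0.001, -1.0]]
force: [2.8, 19.9, 1.7]
opening: 0.009
```

```bash
python3 -c "
from h import *
plan()
c,p,d=snap('scene','35_s')
cv2.imwrite('pics/35_c.png',cv2.resize(np.ascontiguousarray(p[150:290,140:320,::-1]),(771,600),interpolation=cv2.INTER_CUBIC))
"
```

```text
t 45.2 pos [0.5701 0.0244 0.018 ] yaw 89.87 dp mm [0. 0. 0.] turnz 0 open 0.009 F [ 2.8 19.9  1.7] tilt [0.08 0.41]
```

View pics/35_c.png

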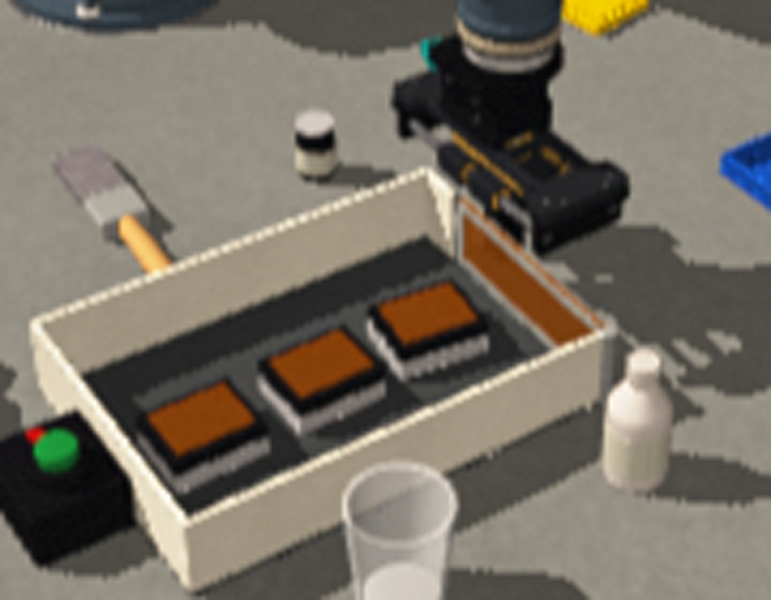

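Request:
jog_arm(
  rows=[
    {"dp": [10,0,0],"turn": [0,0,0],"grip": 0},
    {"dp": [30,0,0],"turn": [0,0,0],"grip": 0},
    {"dp": [40,0,-20],"turn": [0,0,0],"grip": 0},
    {"dp": [40,0,-60],"turn": [0,0,0],"grip": 0},
    {"dp": [30,0,-110],"turn": [0,0,0],"grip": 0},
    {"dp": [-10,10,-160],"turn": [0,0,0],"grip": 0},
    {"dp": [-50,20,-210],"turn": [0,0,0],"grip": 0},
    {"dp": [-90,30,-230],"turn": [0,0,0],"grip": 0},
    {"dp": [-90,30,-230],"turn": [0,0,0],"grip": 0},
    {"dp": [-90,30,-230],"turn": [0,0,0],"grip": 0},
  ],
)

```text
time_s: 46.25
position: [0.6023, -0.0745, 0.2506]
tcp_rot: [[0.002, 1.0, 0.007], [1.0, -0.002, -0.004], [-0.004, 0.007, -1.0]]
force: [-0.4, 0.1, 0.3]
opening: 0.005
```

```bash
python3 -c "
from h import *
plan()
c,p,d=snap('wrist','36_w');np.save('pics/36_d.npy',d); X=pts(c,d)
c,p,d=snap('scene','36_s')
hsv=cv2.cvtColor(cv2.imread('pics/36_w.png'),cv2.COLOR_BGR2HSV)
for x in np.arange(.50,.72,.01):
  k=(np.abs(X[...,0]-x)<.003)&(X[...,2]>.055)&(X[...,2]<.075)&(np.abs(X[...,1])<.06)
  q=X[k]; print(round(x,3),len(q),q[:,1].min().round(4) if len(q) else None,q[:,1].max().round(4) if len(q) else None)
"
```

```text
t 46.25 pos [ 0.6023 -0.0745  0.2506] yaw 89.89 dp mm [0. 0. 0.] turnz 0 open 0.005 F [-0.4  0.1  0.3] tilt [ 0.39 -0.22]
0.5 34 0.0064 0.011
0.51 35 0.0062 0.011
0.52 37 0.0061 0.0109
0.53 6 0.0071 0.0119
0.54 49 0.0071 0.0138
0.55 48 0.007 0.0138
0.56 48 0.007 0.0138
0.57 50 0.0062 0.0137
0.58 48 0.006 0.0128
0.59 48 0.0059 0.0128
0.6 47 0.006 0.0127
0.61 47 0.0059 0.0127
0.62 48 0.0059 0.0127
0.63 49 0.0049 0.0117
0.64 48 0.0049 0.0117
0.65 48 0.0049 0.0117
0.66 49 0.0048 0.0117
0.67 46 0.0048 0.0117
0.68 50 0.0039 0.0107
0.69 51 0.0038 0.0106
0.7 48 0.0038 0.0106
0.71 518 -0.0599 0.0128
```

View pics/36_w.png

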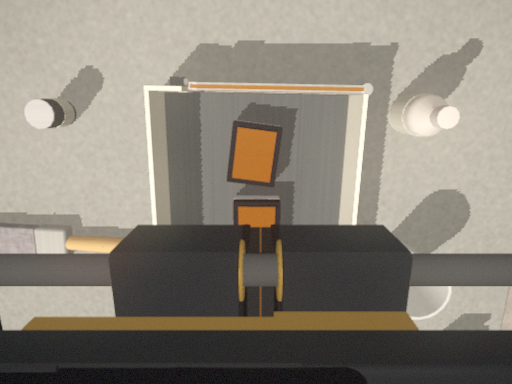

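```bash
python3 -c "
from h import *
c=cam('wrist');d=np.load('pics/36_d.npy');X=pts(c,d)
k=(X[...,2]>.055)&(X[...,2]<.075)
for lo,hi,n in ((.48,.50,'L'),(.70,.73,'R')):
  q=X[k&(X[...,0]>lo)&(X[...,0]<hi)&(X[...,1]<-.005)&(X[...,1]>-.10)]
  ys=np.arange(-.1,-.006,.01); m=[np.median(q[np.abs(q[:,1]-y)<.005][:,0]) for y in ys if (np.abs(q[:,1]-y)<.005).any()]
  print(n,len(q),np.round(m,4), np.degrees(np.polyfit(q[:,1],q[:,0],1)[0]))
q=X[k&(X[...,0]>.54)&(X[...,0]<.70)&(X[...,1]>0)&(X[...,1]<.03)]; print('door deg',np.degrees(np.polyfit(q[:,0],q[:,1],1)[0]))
q=X[k&(X[...,0]>.49)&(X[...,0]<.525)&(X[...,1]>0)&(X[...,1]<.03)]; print('strip deg',np.degrees(np.polyfit(q[:,0],q[:,1],1)[0]),q[:,1].mean())
p=cv2.imread('pics/36_w.png'); cv2.imwrite('pics/36_c.png',cv2.resize(p[70:110,140:390],(800,128),interpolation=cv2.INTER_CUBIC))
s=cv2.imread('pics/36_s.png'); cv2.imwrite('pics/36_sc.png',cv2.resize(s[150:290,120:320],(800,560),interpolation=cv2.INTER_CUBIC))
"
```

```text
L 611 [0.4843 0.4847 0.4844 0.4849 0.4852 0.485  0.4856 0.4855 0.4857 0.4859] 1.0455888140068736
R 553 [0.703  0.7033 0.7031 0.7035 0.7035 0.704  0.704  0.7043 0.7043 0.7045] 1.005678517064127
door deg -1.087838019954062
strip deg -0.9791539967565337 0.013099861545006508
```

View pics/36_c.png

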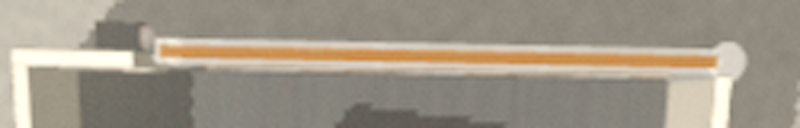

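View pics/36_sc.png

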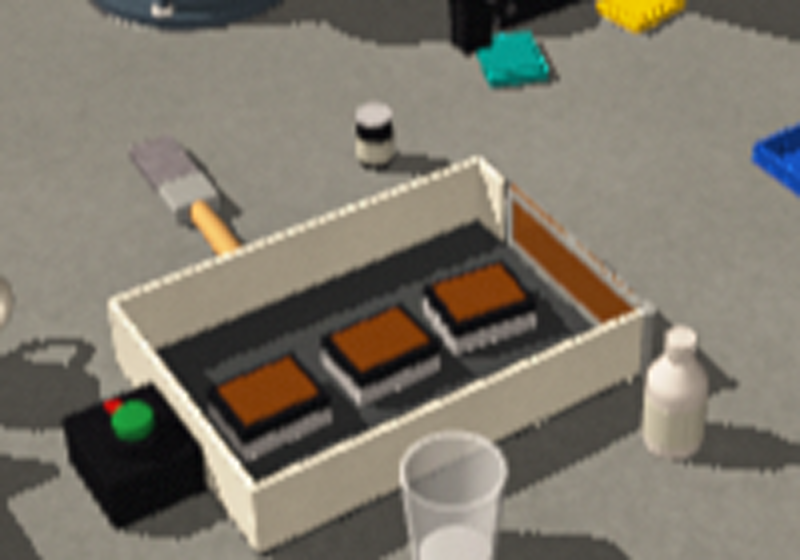

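Request:
jog_arm(
  rows=[
    {"dp": [-40,-2,0],"turn": [0,0,0],"grip": 0},
    {"dp": [-80,-2,0],"turn": [0,0,0],"grip": 0},
    {"dp": [-120,-2,0],"turn": [0,0,0],"grip": 0},
    {"dp": [-160,-2,0],"turn": [0,0,0],"grip": 0},
    {"dp": [-200,-2,0],"turn": [0,0,0],"grip": 0},
    {"dp": [-240,-2,0],"turn": [0,0,0],"grip": 0},
    {"dp": [-280,-2,0],"turn": [0,0,0],"grip": 0},
    {"dp": [-320,-2,0],"turn": [0,0,0],"grip": 0},
    {"dp": [-345,-2,0],"turn": [0,0,0],"grip": 0},
    {"dp": [-345,-2,0],"turn": [0,0,0],"grip": 0},
  ],
)

```text
time_s: 47.35
position: [0.5976, -0.4173, 0.2446]
tcp_rot: [[0.0, 1.0, -0.003], [1.0, -0.0, 0.002], [0.002, -0.003, -1.0]]
force: [0.1, 0.5, -0.9]
opening: 0.006
```

Request:
jog_arm(
  rows=[
    {"dp": [0,0,0],"turn": [0,0,0],"grip": 0},
    {"dp": [0,0,0],"turn": [0,0,0],"grip": 0},
  ],
)

```text
time_s: 47.55
position: [0.5988, -0.4127, 0.2465]
tcp_rot: [[-0.004, 1.0, -0.002], [1.0, 0.004, 0.003], [0.003, -0.002, -1.0]]
force: [0.5, 0.1, 0.2]
opening: 0.006
```

```bash
python3 -c "
from h import *
plan()
c,p,d=snap('wrist','37_w');X=pts(c,d)
hsv=cv2.cvtColor(p,cv2.COLOR_RGB2HSV)
g=(hsv[...,0]>45)&(hsv[...,0]<75)&(hsv[...,1]>120); g[224:]=0
v,u=np.nonzero(g); print(u.min(),u.max(),v.min(),v.max())
q=X[g]; z=np.percentile(q[:,2],[10,50,90]); print(z, q.mean(0)); t=q[q[:,2]>z[1]-.003]; print('top',t.min(0),t.max(0),(t.min(0)+t.max(0))/2)
plan([*((t.min(0)+t.max(0))/2)[:2],.1],89.9)
"
```

```text
t 47.55 pos [ 0.5988 -0.4127  0.2465] yaw 90.25 dp mm [0. 0. 0.] turnz 0 open 0.006 F [0.5 0.1 0.2] tilt [-0.12  0.16]
250 275 97 123
[0.06639989 0.06739357 0.06848462] [ 0.60043997 -0.35039415  0.07073046]
top [ 0.58802979 -0.36323549  0.06486344] [ 0.61315871 -0.33785704  0.42266421] [ 0.60059425 -0.35054627  0.24376383]
t 47.6 pos [ 0.599  -0.4129  0.247 ] yaw 90.26 dp mm [ 62.    2.1 147.1] turnz 0.36 open 0.004 F [ 0.5  0.8 -0. ] tilt [-0.08  0.11]
```

View pics/37_w.png

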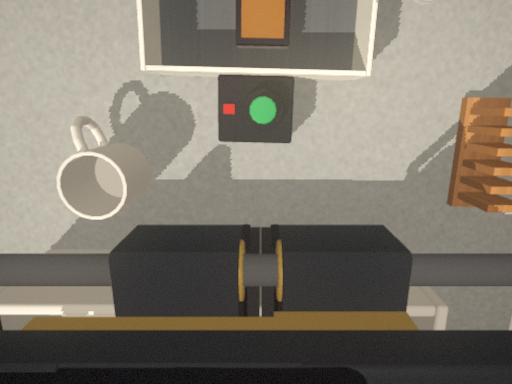

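Request:
jog_arm(
  rows=[
    {"dp": [40,2,0],"turn": [0,0,0],"grip": 0},
    {"dp": [62,2,20],"turn": [0,0,0],"grip": 0},
    {"dp": [62,2,60],"turn": [0,0,0],"grip": 0},
    {"dp": [62,2,100],"turn": [0,0,0],"grip": 0},
    {"dp": [62,2,135],"turn": [0,0,0],"grip": 0},
    {"dp": [62,2,160],"turn": [0,0,0],"grip": 0},
    {"dp": [62,2,175],"turn": [0,0,0],"grip": 0},
    {"dp": [62,2,180],"turn": [0,0,0],"grip": 0},
    {"dp": [62,2,180],"turn": [0,0,0],"grip": 0},
    {"dp": [62,2,180],"turn": [0,0,0],"grip": 0},
  ],
)

```text
time_s: 48.6
position: [0.6017, -0.3539, 0.0695]
tcp_rot: [[-0.003, 1.0, 0.002], [1.0, 0.003, -0.002], [-0.002, 0.002, -1.0]]
force: [0.1, -1.4, 0.5]
opening: 0.004
```

```bash
python3 -c "
from h import *
plan([.6005,-.3505,.0497],90)
"
```

```text
t 48.6 pos [ 0.6017 -0.3539  0.0695] yaw 90.16 dp mm [ 3.5 -1.2 19.7] turnz 0.16 open 0.004 F [ 0.1 -1.4  0.5] tilt [ 0.14 -0.11]
```

Request:
jog_arm(
  rows=[
    {"dp": [3.5,-1,4],"turn": [0,0,0],"grip": 0},
    {"dp": [3.5,-1,8],"turn": [0,0,0],"grip": 0},
    {"dp": [3.5,-1,12],"turn": [0,0,0],"grip": 0},
    {"dp": [3.5,-1,15],"turn": [0,0,0],"grip": 0},
    {"dp": [3.5,-1,15],"turn": [0,0,0],"grip": 0},
    {"dp": [3.5,-1,15],"turn": [0,0,0],"grip": 0},
  ],
)

```text
time_s: 49.2
position: [0.5996, -0.3499, 0.0529]
tcp_rot: [[-0.002, 1.0, -0.0], [1.0, 0.002, 0.0], [0.0, -0.0, -1.0]]
force: [-0.2, 1.1, 2.4]
opening: 0.005
```

Request:
jog_arm(
  rows=[
    {"dp": [0,0,1.5],"turn": [0,0,0],"grip": 0},
    {"dp": [0,0,3],"turn": [0,0,0],"grip": 0},
    {"dp": [0,0,3],"turn": [0,0,0],"grip": 0},
  ],
)

```text
time_s: 49.5
position: [0.5996, -0.3499, 0.0499]
tcp_rot: [[-0.002, 1.0, 0.0], [1.0, 0.002, -0.0], [-0.0, 0.0, -1.0]]
force: [-0.9, 0.6, 4.3]
opening: 0.008
```

Request:
jog_arm(
  rows=[
    {"dp": [0,0,1],"turn": [0,0,0],"grip": 0},
    {"dp": [0,0,2],"turn": [0,0,0],"grip": 0},
    {"dp": [0,0,3],"turn": [0,0,0],"grip": 0},
    {"dp": [0,0,3],"turn": [0,0,0],"grip": 0},
    {"dp": [0,0,3],"turn": [0,0,0],"grip": 0},
  ],
)

```text
time_s: 50.0
position: [0.5996, -0.3499, 0.0482]
tcp_rot: [[-0.003, 1.0, 0.0], [1.0, 0.003, -0.0], [-0.0, 0.0, -1.0]]
force: [-2.6, 1.9, 10.2]
opening: 0.005
```

Hard stop (10 N): button fully down. Retreat and check.

Request:
jog_arm(
  rows=[
    {"dp": [0,0,-10],"turn": [0,0,0],"grip": 0},
    {"dp": [0,0,-40],"turn": [0,0,0],"grip": 0},
    {"dp": [0,0,-90],"turn": [0,0,0],"grip": 0},
    {"dp": [0,0,-140],"turn": [0,0,0],"grip": 0},
    {"dp": [0,0,-190],"turn": [0,0,0],"grip": 0},
    {"dp": [20,0,-240],"turn": [0,0,0],"grip": 0},
    {"dp": [60,0,-260],"turn": [0,0,0],"grip": 0},
    {"dp": [90,0,-260],"turn": [0,0,0],"grip": 0},
    {"dp": [90,0,-260],"turn": [0,0,0],"grip": 0},
    {"dp": [90,0,-260],"turn": [0,0,0],"grip": 0},
  ],
)

```text
time_s: 51.0
position: [0.5994, -0.2594, 0.3066]
tcp_rot: [[-0.004, 1.0, -0.0], [1.0, 0.004, -0.001], [-0.001, -0.0, -1.0]]
force: [-0.3, -0.6, -0.6]
opening: 0.006
```

```bash
python3 -c "
from h import *
plan()
c,p,d=snap('wrist','40_w');X=pts(c,d)
k=(X[...,2]>.055)&(X[...,2]<.075)
q=X[k&(X[...,0]>.54)&(X[...,0]<.69)&(X[...,1]>0)&(X[...,1]<.03)]; print('door deg',len(q),np.degrees(np.polyfit(q[:,0],q[:,1],1)[0]))
q=X[k&(X[...,0]>.70)&(X[...,0]<.73)&(X[...,1]<-.005)&(X[...,1]>-.20)];print('wall',-np.degrees(np.polyfit(q[:,1],q[:,0],1)[0]))
m=(X[...,2]>.026)&(X[...,2]<.045)&(X[...,0]>.52)&(X[...,0]<.68)&(X[...,1]>-.3)&(X[...,1]<0);m[224:]=0
for cnt in rects(p,m,400): print(cv2.boundingRect(cnt),fitquad(c,cnt,.033))
snap('top','40_t'); snap('scene','40_s')
"
```

```text
t 51.0 pos [ 0.5994 -0.2594  0.3066] yaw 90.22 dp mm [0. 0. 0.] turnz 0 open 0.006 F [-0.3 -0.6 -0.6] tilt [-0.01 -0.04]Traceback (most recent call last):
  File "<string>", line 6, in <module>
    q=X[k&(X[...,0]>.54)&(X[...,0]<.69)&(X[...,1]>0)&(X[...,1]<.03)]; print('door deg',len(q),np.degrees(np.polyfit(q[:,0],q[:,1],1)[0]))
                                                                                                         ~~~~~~~~~~^^^^^^^^^^^^^^^^^
    raise TypeError("expected non-empty vector for x")
TypeError: expected non-empty vector for x
```

View pics/40_w.png

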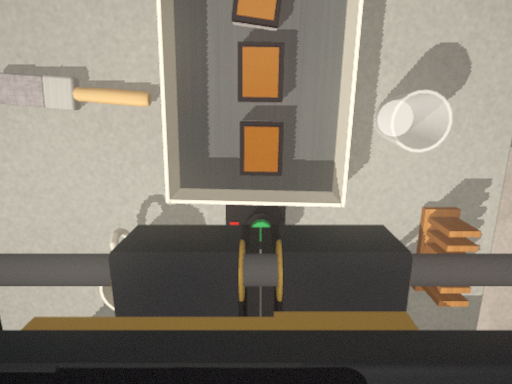

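Request:
jog_arm(
  rows=[
    {"dp": [40,0,0],"turn": [0,0,0],"grip": 0},
    {"dp": [80,0,0],"turn": [0,0,0],"grip": 0},
    {"dp": [110,0,0],"turn": [0,0,0],"grip": 0},
    {"dp": [110,0,0],"turn": [0,0,0],"grip": 0},
    {"dp": [110,0,0],"turn": [0,0,0],"grip": 0},
  ],
)

```text
time_s: 51.55
position: [0.5993, -0.1508, 0.306]
tcp_rot: [[-0.003, 1.0, -0.001], [1.0, 0.003, -0.001], [-0.001, -0.001, -1.0]]
force: [-0.4, -0.7, 0.4]
opening: 0.003
```

```bash
python3 -c "
from h import *
plan()
c,p,d=snap('wrist','41_w');X=pts(c,d)
k=(X[...,2]>.055)&(X[...,2]<.075)
q=X[k&(X[...,0]>.54)&(X[...,0]<.69)&(X[...,1]>0)&(X[...,1]<.03)]; print('door deg',len(q),np.degrees(np.polyfit(q[:,0],q[:,1],1)[0]))
q=X[k&(X[...,0]>.70)&(X[...,0]<.73)&(X[...,1]<-.005)&(X[...,1]>-.20)];print('wall',-np.degrees(np.polyfit(q[:,1],q[:,0],1)[0]))
m=(X[...,2]>.026)&(X[...,2]<.045)&(X[...,0]>.52)&(X[...,0]<.68)&(X[...,1]>-.3)&(X[...,1]<0);m[224:]=0
for cnt in rects(p,m,400): print(cv2.boundingRect(cnt),fitquad(c,cnt,.033))
snap('top','41_t'); snap('scene','41_s')
"
```

```text
t 51.55 pos [ 0.5993 -0.1508  0.306 ] yaw 90.15 dp mm [0. 0. 0.] turnz 0 open 0.003 F [-0.4 -0.7  0.4] tilt [-0.04 -0.04]
door deg 1180 -1.1913083976906598
wall -1.1705749305965771
(241, 202, 42, 22) (array([ 0.60102063, -0.22694334]), 30.06193733215332, 56.06389617919922, 0.13363531231880188)
(239, 132, 44, 54) (array([ 0.59952295, -0.15332053]), 56.09324264526367, 69.93345642089844, -89.88180465996265)
(234, 55, 51, 64) (array([ 0.59692798, -0.06347065]), 55.79639434814453, 69.88063049316406, 82.47720336914062)
```

View pics/41_w.png

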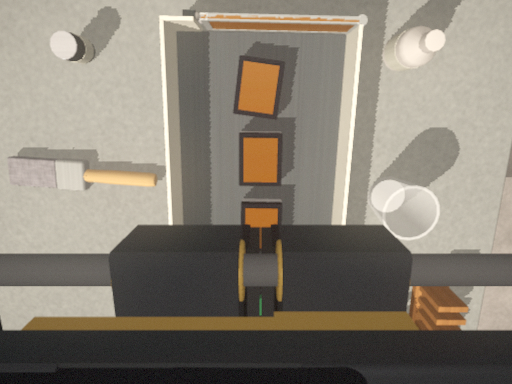

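View pics/41_t.png

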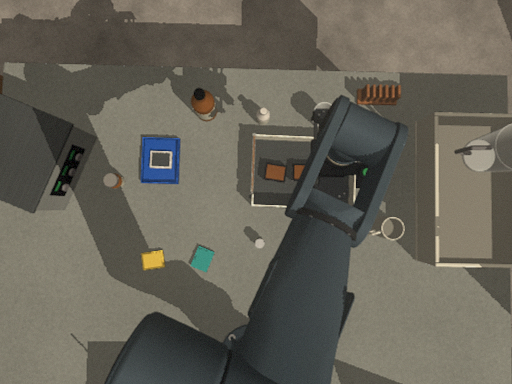

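View pics/41_s.png

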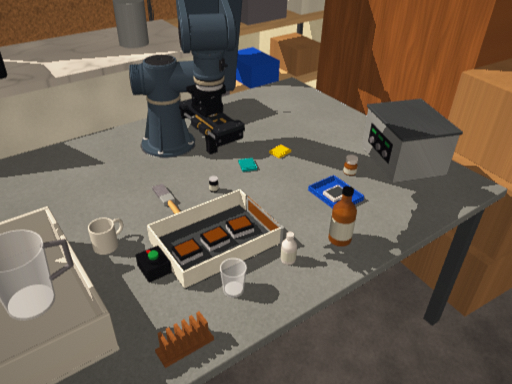

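```bash
python3 -c "
from h import *
print(bot.hand_in())"
```

```text
the job is handed in; nothing more can be done
None
```

The job is finished and handed in after about 52 s on the robot's clock; no verdict is reported.

**What I did:** I laid the finished plate flat in the blue tray and put the three black-framed plates face up on blocks of their own. On each block I squeezed plate and block together to square the plate. Then I pushed the amber door shut and, only after checking it was shut, pressed the green button.

**Last checks:**
- **Plates:** Each plate's front face was within 0.3 mm of its block's face when set down. The last wrist view showed them at the same positions and angles within measuring noise. The plate nearest the button was only partly in that view, but was fully visible and in place in the one before.
- **Door:** It stopped hard at about 20 N, more than the catch needs. After the press its angle matched the bay wall's to 0.02°, so it was still shut.
- **Button:** I felt it reach its hard stop at 10 N with the door shut.
- **Other things:** In the last pictures the finished plate was still in the tray, and the bottles, brush and other things looked undisturbed.

**One disagreement:** The fingertips stood roughly 24–27 mm higher than the text's tool frame says. My first close on the finished plate shut above it without touching anything. I re-measured the tips in the camera and used that height for the rest of the job.

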